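# Brush the paint chips off the canvas and take a colour reading of the daisy's eye

## Robot

A 6-joint arm with a two-finger parallel gripper is mounted at the origin on the work surface. World frame = base frame: x ahead of the robot, y to its left, z up, the work surface at z = 0. Lengths are in m, angles in rad, forces in N, time in s.
With the tool pointing down it reaches from about 0.375 to 0.825 m from the base axis. Payload 5.5 kg.
Tool frame: the origin (TCP) lies at the centre of the arm's flange, where the gripper is bolted on; the fingertips stand 173 mm ahead of it and the grasp point (between the pads) lies 155 mm ahead of it; z points along the fingers, y is the direction in which the jaws open and shut (so a half turn about z gives the same grasp; the last joint's range is limited). The gripper opens to 85 mm and grips with 20 to 120 N. Pads are 22 mm wide; open, the fingers measure 114 mm over their backs; the gripper's body (76 mm by 85 mm) begins 54 mm behind the grasp point. The pads swing forward as they close: fully open they stand 13 mm farther back than shut.
Start: joints at [1.345, 0.314, -0.047, 1.21, 0, 1.571], TCP at [0.134, 0.585, 0.405] pointing down, gripper open.
Joint ranges: [-2.67, 2.67], [-0.69, 1.73], [-1.03, 1.25], [-2.08, 2.16], [-1.42, 1.45], [-3.14, 3.14]. Speed limits (rad/s): [2.39, 2.39, 3.01, 3.14, 3.14, 3.14].

## Interface

Orientations are given as a rotation vector (axis times angle).
In Python, from station import * gives the robot as it stands.
- The arm moves only by the tool apply_moves, never from a script. Its argument "plan" is text: rows parted by semicolons, each of 7 numbers parted by spaces: the turn, a rotation vector about the tool's x, y, z in rad, then the shift along the tool's x, y, z in mm, then the opening, from 0 (shut) to 1 (fully open). In form: rx ry rz dx dy dz grip; .... A call has 1 to 12 rows; each row shifts and turns the commanded pose from where the row before left it, along the tool's axes as they then stand; what a row does not reach is not made up. A row lasts 1/12 s, in which the tool goes at most 41.7 mm and 7.16 degrees, less where a joint would pass 70% of its speed; a pose out of reach is approached as far as the arm can. A call with a gripper value outside its range is refused whole. The fingers move at their own pace and stop on an object; "newtons" is the grip in N (left out, the last holds). Time passes only in rows, so rows that do not move let the fingers close. It gives the time, the measured TCP pose, the force and the opening at its end, in the units of the state.
- get_state(): the state, without advancing time (a new reading comes with each control period).
- snapshot(name): name is "scene" or "top" or "wrist"; returns (picture, depth): 400x640x3 uint8, red, green, blue; 400x640 float32, m along the optical axis (not along the pixel's ray), 0 where there is no reading.
- camera_info(name): a dict with "fx", "fy", "cx", "cy" (pixels), "k1" (the pictures are not rectified: a ray, as slopes to the right and down, at radius r is drawn at 1 + k1 r^2 times it, then the intrinsics apply), "eye" and "orientation" of the camera in the world. Camera axes: x right, y down, z forward; pixel columns grow to the right and rows downward; lengths in m; the calibration is good to about 2 mm. A picture is of the moment at which its call begins: read the wrist's pose just before it. camera_info takes no time and is no camera call; for the wrist camera it gives the pose at the moment of the call.
- finish_job(): hands the job in, once; it reports no verdict.
Trained networks look in the newest picture that a camera, given by its name, has taken for a name from the list of things; names that differ only in an ending like _2 or _b are one class to them, and where a whole thing is asked for, a point or a joint stands for the part that bears it (a point fixed in the world has none). Each returns a list of dicts, best first, with "p" (0 to 1); they miss things now and then, are a little off and sometimes report something else, mostly with a low value. They report only what shows in the picture. A call takes as long as a camera call. They do not tell look-alikes from the thing itself.
- outline_of(camera, thing): "mask" (400x640 bool, what is visible of it).
- tip_of(camera, thing): "location" ([x, y, z] in m, in world coordinates, good to about 4 mm: a listed point, or the origin of a listed thing).
The state is a dict: "clock": time; "qpos": joint angles; "dq": joint speeds; "effort": joint torques, N m; "tcp_pos": TCP position; "ee_rot": TCP orientation; "contact_force": force on the tool from outside, world axes, zero at the start; "wrist_torque": the same for the moment, N m; "width": finger opening in m.
Only numpy, scipy, OpenCV 4.12 (cv2) and the standard library are available. Lean on these libraries where they do the work, as an engineer would, in place of code of your own. Each camera call takes 0.05 s, during which the arm holds its last target.

## Task

Brush the three chips of scraped-off dried paint off the canvas on the desk easel with the bench brush (move them with the brush only) and lay the brush back on the table, clear of the easel. Then lift the colour reader out of its base and hold it in the gripper with its spring nose on the eye of the painted daisy, square to the sloping canvas and pressed gently so that the nose goes about half-way in. Finish while still holding it there in contact; leave the other things on the table where they are.

Things in the scene. Friction and masses are not known exactly. Their poses are not given: they have to be found in the camera images.
- canvas: stiff canvas panel, 203 mm (x) by 254 (y), 4 thick, brown with a white border, fixed on a desk easel. Origin: centre of its painted face; x points up the slope (away from the robot), z square out of the face, which slopes 0.314 rad, lower edge towards the robot. Nothing stands above the face; at its lower edge a ledge 14 deep, 1 lower than the face, then a drop to the table.
- easel: wooden desk easel that carries the canvas, 300 mm wide, about 270 deep, its board rising from 25 to 120 above the table; fixed. Origin: on the table, 75 below the centre of the canvas face; x away from the robot.
- eye (a point): centre of the round eye (30 mm across) of the only painted daisy (white petals, 90 across), on the canvas face. Its axes are turned about the canvas normal by the daisy's own yaw; z is square out of the face.
- chip0: chunky chip of dried paint, 26 x 20 x 12 mm (x, y, z), about 12 g, lying on the canvas within about 60 mm of the daisy's eye at the start. Origin: centre of its underside.
- chip1: chunky chip of dried paint, 22 x 22 x 14 mm (x, y, z), about 12 g, lying on the canvas within about 60 mm of the daisy's eye at the start. Origin: centre of its underside.
- chip2: chunky chip of dried paint, 30 x 18 x 11 mm (x, y, z), about 12 g, lying on the canvas within about 60 mm of the daisy's eye at the start. Origin: centre of its underside.
- brush: bench brush standing on its bristles, 160 g. Head 140 mm long (x), 24 wide (y), 64 high: bristles 0 to 40, wooden back 40 to 64; round handle 21 thick from the head out to x = -183, axis 54 to 62 high. Origin: centre of the head at the bristle ends. The bristles give up to 6 (1.5 N per mm).
- brush_grip (a point): middle of the brush's wooden back (24 mm wide across y), 52 above the bristle ends: the place to grip from above.
- dock: the reader's calibration base, light grey, fixed, 67 mm (x) x 63 (y) x 40 tall with a pocket, plus a foot 16 tall out to x = +68. The reader stands upright in the pocket (24 deep, 3 to 4 play each side). Origin: on the table under the pocket's centre.
- reader: hand-held colour reader, dark block 36 mm (x) by 32 (y), about 160 g, upright, nose down, in its base. Origin: end face of its nose when out; z points from the nose to the top, 115 from the origin (121 above the table at the start). Block from z = 10 to 115, the lowest 24 hidden in the base. Grip it near the top across its 32 mm width.
- nose_tip (a point): centre of the nose's flat end face (round, 16 mm across), at the lower end of the reader; it moves with the nose.
- nose (a joint): how far the reader's spring nose is pushed in, m: 0 out, 0.008 fully in; 0.6 N per mm.
- tube_a: paint tube lying flat, 105 x 34 x 21 mm; bystander, leave it. Origin: centre of its underside.
- tube_b: paint tube lying flat, 105 x 34 x 21 mm; bystander, leave it. Origin: centre of its underside.
- palette_knife: palette knife lying flat, 215 long mm; bystander, leave it. Origin: centre of its underside.
- tape_roll: roll of tape lying flat, 90 across, 24 tall mm; bystander, leave it. Origin: centre of its underside.
- medium_tin: round tin, 60 across, 90 tall mm; bystander, leave it. Origin: centre of its underside.
- eraser: block eraser, 50 x 30 x 16 mm; bystander, leave it. Origin: centre of its underside.
Things that resemble listed ones, but are neither listed nor needed, are in the scene too. There is more than one size of the reader; the one meant has the size given above.

How it is judged:
By the outcome, as a careful person would: the job done as asked, in the order asked, and still so for the second after the job is handed in, while the arm keeps its last pose, push and grip.
It also fails if it takes over 72 s, if anything falls off the work surface, if the arm or the gripper's body presses on something with over 40 N, if the wrist force passes 120 N, or if a joint passes its speed limit or range.

## Working session

There is one attempt and no reset: what is moved stays moved. The work goes in short steps, Python scripts to look and compute and a tool call to move; the robot and the scene stay as the last step left them, time stands still between calls to the robot, and variables do not carry over. Pictures are saved under pics/ and viewed, and the job is handed in when it is done.

Besides the shell and the picture viewer there is one more tool, called after "Emit:" as name(argument=value, ...), one argument or row to a line, values as JSON. apply_moves: Moves the arm, as the interface text tells. Its arguments: {"type":"object","properties":{"plan":{"type":"string"},"newtons":{"type":"number"}},"required":["plan"]}

```bash
ls; mkdir -p pics
python3 - <<'E'
from station import *
import cv2
print(get_state())
for n in ["scene","top","wrist"]:
    p,d=snapshot(n); cv2.imwrite(f"pics/{n}0.png",p[:,:,::-1]); print(n,camera_info(n))
E
```

```text
pics
{'clock': 0.0, 'qpos': array([ 1.34496545e+00,  3.14220855e-01, -4.80585028e-02,  1.21018013e+00,
       -1.31869772e-05,  1.57078572e+00]), 'dq': array([-8.22731392e-04, -4.16704093e-05, -1.09989261e-03,  1.20651435e-03,
       -1.84295986e-04, -4.08169596e-04]), 'effort': array([-1.51033306e-03, -5.39590824e+01,  3.39749229e+01,  1.91883225e-02,
       -6.88596128e-05, -2.55185526e-06]), 'tcp_pos': array([0.13429121, 0.58450106, 0.40384643]), 'ee_rot': array([-3.53944662e-01, -3.12141405e+00,  2.59803315e-03]), 'contact_force': array([ 0.18695948, -0.41766422,  0.57377642]), 'wrist_torque': array([ 0.04724733, -0.03386623, -0.02194142]), 'width': 0.0856295464221318}
scene {'fx': 489.67678309816097, 'fy': 489.67678309816097, 'cx': 324.9915138559254, 'cy': 204.80628406553672, 'k1': -0.08420914591576871, 'eye': array([ 1.53884669, -0.86648622,  1.06947945]), 'orientation': array([-2.04399971, -0.95133597,  0.45816763])}
top {'fx': 420.6564927391903, 'fy': 420.6564927391903, 'cx': 314.73654403011864, 'cy': 198.06154498436868, 'k1': 0.02965780393318042, 'eye': array([ 0.33519986, -0.00427264,  1.42875734]), 'orientation': array([-2.10654579,  2.15829126, -0.16387494])}
wrist {'fx': 334.9428103700076, 'fy': 334.9428103700076, 'cx': 320.0599518917251, 'cy': 193.35542536441355, 'k1': -0.0666699624137186, 'eye': array([0.05999474, 0.60108216, 0.37342826]), 'orientation': array([2.2616084 , 1.80074599, 0.27175235])}
```

View pics/top0.png

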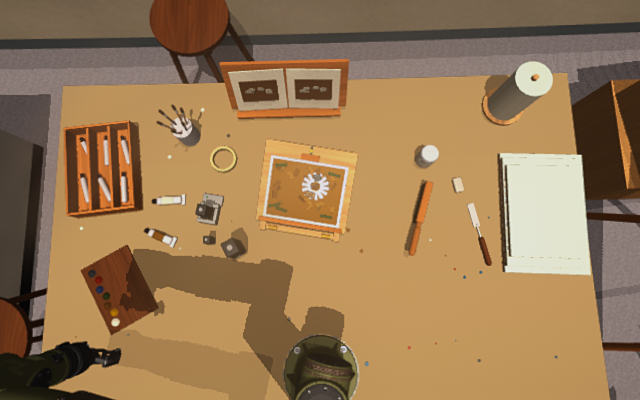

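View pics/scene0.png

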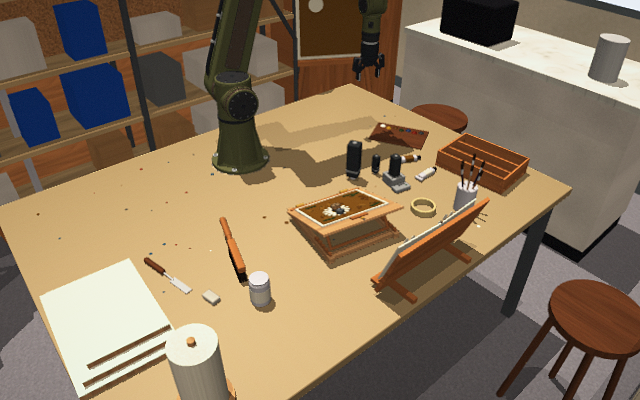

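View pics/wrist0.png

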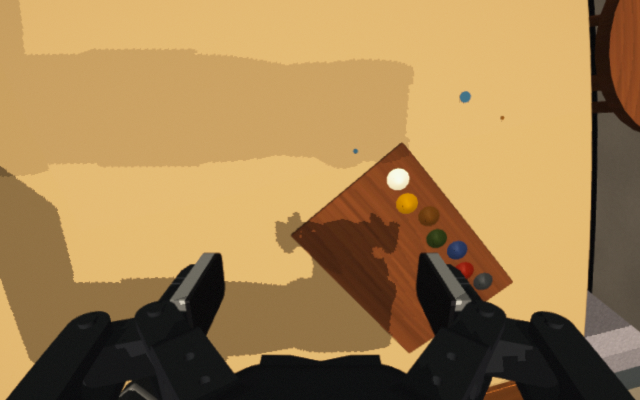

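```bash
cat > h.py <<'E'
from station import *
import numpy as np, cv2
from scipy.spatial.transform import Rotation as R
def pix2world(ci,u,v,depth):
    u=np.asarray(u,float);v=np.asarray(v,float)
    xd=(u-ci['cx'])/ci['fx'];yd=(v-ci['cy'])/ci['fy'];x,y=xd.copy(),yd.copy()
    for _ in range(15):
        s=1+ci['k1']*(x*x+y*y);x=xd/s;y=yd/s
    P=np.stack([x*depth,y*depth,depth*np.ones_like(x)],-1)
    return P@R.from_rotvec(ci['orientation']).as_matrix().T+ci['eye']
def world2pix(ci,P):
    p=(np.asarray(P)-ci['eye'])@R.from_rotvec(ci['orientation']).as_matrix()
    x=p[...,0]/p[...,2];y=p[...,1]/p[...,2];s=1+ci['k1']*(x*x+y*y)
    return np.stack([x*s*ci['fx']+ci['cx'],y*s*ci['fy']+ci['cy']],-1)
def cloud(ci,d):
    v,u=np.mgrid[0:400,0:640]
    return pix2world(ci,u,v,d)
def save(name,img,crop=None,scale=1):
    if crop: img=img[crop[1]:crop[3],crop[0]:crop[2]]
    img=cv2.resize(img,None,fx=scale,fy=scale,interpolation=cv2.INTER_CUBIC)
    cv2.imwrite(f'pics/{name}.png',np.ascontiguousarray(img[:,:,::-1]))
E
python3 - <<'E'
from h import *
np.set_printoptions(precision=4,suppress=True)
for cam in ["top","scene"]:
    p,d=snapshot(cam);ci=camera_info(cam)
    np.savez(f'{cam}1.npz',p=p,d=d)
    save(cam+'1c',p,(140,120,500,280) if cam=="top" else (200,120,440,300),2.2 if cam=='top' else 3)
    for t in ["canvas","eye","chip0","chip1","chip2","brush","brush_grip","dock","reader","nose_tip"]:
        if cam=='scene' and t in('canvas','nose_tip'): continue
        for r in tip_of(cam,t): print(cam,t,round(r['p'],2),r['location'],world2pix(ci,r['location']).round(0))
print(get_state()['clock'])
E
```

```text
top canvas 0.83 [0.5808, 0.0439, 0.0732] [303. 191.]
top canvas 0.33 [0.5931, 0.0014, 0.0775] [316. 187.]
top eye 0.67 [0.5951, 0.004, 0.0785] [315. 186.]
top chip0 0.56 [0.5726, 0.0185, 0.0709] [311. 194.]
top chip0 0.52 [0.6217, -0.0045, 0.0935] [317. 177.]
top chip0 0.37 [0.5961, 0.0045, 0.0871] [315. 186.]
top chip1 0.56 [0.5726, 0.0185, 0.0709] [311. 194.]
top chip1 0.52 [0.6217, -0.0045, 0.0935] [317. 177.]
top chip1 0.37 [0.5961, 0.0045, 0.0871] [315. 186.]
top chip2 0.56 [0.5726, 0.0185, 0.0709] [311. 194.]
top chip2 0.52 [0.6217, -0.0045, 0.0935] [317. 177.]
top chip2 0.37 [0.5961, 0.0045, 0.0871] [315. 186.]
top brush 0.88 [0.5369, -0.3489, -0.0008] [419. 205.]
top brush 0.44 [0.4328, -0.5428, 0.0003] [479. 234.]
top brush_grip 0.62 [0.5385, -0.3548, 0.052] [424. 202.]
top brush_grip 0.62 [0.5365, -0.3525, 0.0003] [420. 205.]
top dock 0.66 [0.5262, 0.3606, -0.0002] [212. 213.]
top reader 0.79 [0.4047, 0.2609, -0.0037] [241. 248.]
top reader 0.76 [0.5204, 0.362, 0.0059] [211. 215.]
top reader 0.49 [0.4321, 0.357, -0.0024] [212. 241.]
top nose_tip 0.16 [0.5775, 0.0454, 0.0682
[... 286 characters left out ...]
ip1 0.61 [0.6214, -0.001, 0.0931] [340. 212.]
scene chip1 0.42 [0.5704, 0.021, 0.0752] [335. 207.]
scene chip1 0.37 [0.5921, 0.0059, 0.082] [336. 210.]
scene chip2 0.61 [0.6214, -0.001, 0.0931] [340. 212.]
scene chip2 0.42 [0.5704, 0.021, 0.0752] [335. 207.]
scene chip2 0.37 [0.5921, 0.0059, 0.082] [336. 210.]
scene brush 0.97 [0.5389, -0.3515, 0.0009] [238. 267.]
scene brush 0.74 [0.5204, 0.3625, -0.0001] [392. 183.]
scene brush_grip 0.68 [0.5409, -0.3531, 0.0495] [236. 256.]
scene dock 0.85 [0.523, 0.365, -0.0031] [393. 183.]
scene reader 0.91 [0.4, 0.2673, 0.0036] [353. 177.]
scene reader 0.68 [0.5195, 0.3635, 0.004] [392. 181.]
scene reader 0.45 [0.4318, 0.3576, -0.0022] [375. 174.]
1.15
```

View pics/top1c.png

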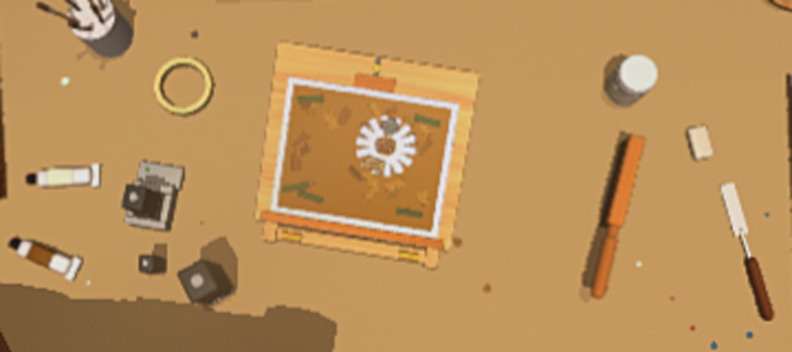

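View pics/scene1c.png

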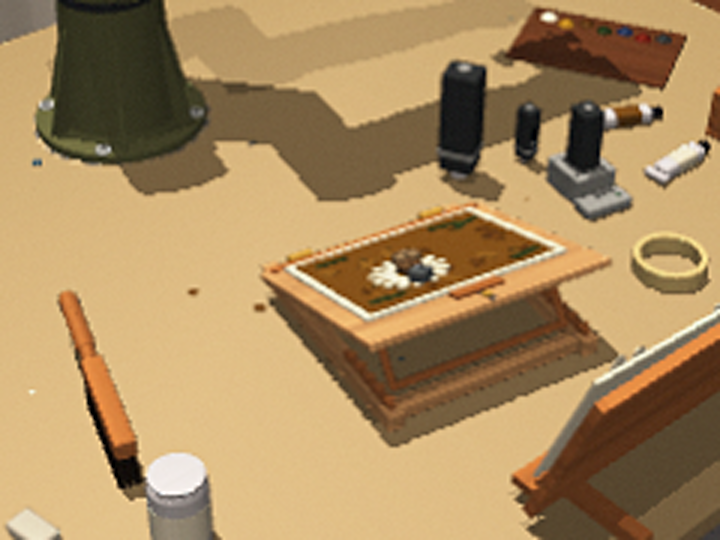

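```bash
cat > m1.py <<'E'
from h import *
np.set_printoptions(precision=4,suppress=True)
for cam in ["top","scene"]:
    z=np.load(f'{cam}1.npz');ci=camera_info(cam);P=cloud(ci,z['d']);p=z['p'].astype(int)
    # canvas plane
    m=(z['d']>0)&(abs(P[...,0]-0.58)<.075)&(abs(P[...,1]-0.044)<.09)&(P[...,2]>.03)
    Q=P[m]
    for _ in range(6):
        c=Q.mean(0);n=np.linalg.svd(Q-c,full_matrices=False)[2][2];n*=np.sign(n[2])
        Q=P[m][abs((P[m]-c)@n)<.004]
    print(cam,'plane',c,n,'slope',np.arccos(n[2]),'yaw',np.arctan2(-n[1],-n[0]), 'z at .595,.004',c[2]-(n[0]*(.595-c[0])+n[1]*(.004-c[1]))/n[2], len(Q))
    hgt=(P-c)@n
    mm=m&(hgt>.005)
    nn,lab,st,ce=cv2.connectedComponentsWithStats(mm.astype(np.uint8))
    for i in range(1,nn):
        if st[i,4]>3: print('  blob',st[i],P[lab==i].mean(0),hgt[lab==i].max())
    # brush
    m=(abs(P[...,0]-.48)<.2)&(abs(P[...,1]+.35)<.11)&(P[...,2]>.045)&(P[...,2]<.08)
    nn,lab,st,ce=cv2.connectedComponentsWithStats(m.astype(np.uint8))
    i=1+st[1:,4].argmax();Q=P[lab==i]
    c=Q.mean(0);d=np.linalg.svd(Q-c,full_matrices=False)[2][0];d*=np.sign(d[0])
    s=(Q-c)@d
    print('brush',c,d,np.arctan2(d[1],d[0]),c+d*s.max(),c+d*s.min(),s.max()-s.min(),np.percentile(Q[:,2],[5,50,95]))
    # top of reader objects
    m=(P[...,0]>.35)&(P[...,0]<.6)&(P[...,1]>.2)&(P[...,1]<.42)&(P[...,2]>.03)
    nn,lab,st,ce=cv2.connectedComponentsWithStats(m.astype(np.uint8))
    for i in range(1,nn):
        if st[i,4]>8:
            Q=P[lab==i];t=Q[Q[:,2]>Q[:,2].max()-.006]
            print('  obj',st[i],'zmax',Q[:,2].max(),'top c',t.mean(0), t.max(0)-t.min(0))
E
python3 m1.py
```

```text
top plane [0.5802 0.0457 0.0757] [-0.3083  0.0609  0.9493] slope 0.31970156969478797 yaw -0.1950704612596822 z at .595,.004 0.08312976851490507 2059
  blob [310 174  11  16 102] [0.6048 0.0017 0.1   ] 0.019566135393362993
  blob [277 191   3   4   4] [0.5784 0.1242 0.0765] 0.006729423345104828
  blob [305 191  10   8  52] [0.5677 0.0223 0.0842] 0.0185510451512016
brush [ 0.491  -0.3348  0.0635] [ 0.9511 -0.3074 -0.0294] -0.31257670356978606 [ 0.6045 -0.3715  0.06  ] [ 0.3663 -0.2945  0.0674] 0.2504442703002563 [0.0557 0.0635 0.0713]
  obj [195 202  24  23 393] zmax 0.12872014328395043 top c [0.5215 0.3634 0.1249] [0.032  0.0309 0.0058]
  obj [203 236  11   9  92] zmax 0.08627774841878133 top c [0.4325 0.3564 0.0831] [0.0225 0.0202 0.0058]
  obj [221 238  25  21 363] zmax 0.16536734937437791 top c [0.4027 0.265  0.161 ] [0.044  0.0483 0.006 ]
scene plane [0.5834 0.0435 0.079 ] [-0.3025  0.0597  0.9513] slope 0.3134536217615879 yaw -0.19475960505010573 z at .595,.004 0.08511744096761051 800
  blob [330 203  14  10  93] [0.5971 0.0026 0.0972] 0.016174038306174143
brush [ 0.5074 -0.3434  0.0634] [ 0.9512 -0.3061 -0.038 ] -0.31133631715025695 [ 0.6082 -0.3758  0.0594] [ 0.3706 -0.2994  0.0689] 0.24975294792284708 [0.0503 0.0642 0.0717]
  obj [345 140  17  36 496] zmax 0.16744518900601557 top c [0.4041 0.2603 0.1629] [0.0311 0.047  0.006 ]
  obj [382 153  23  30 390] zmax 0.12678877802441824 top c [0.5228 0.3631 0.1233] [0.0386 0.0328 0.0059]
  obj [371 154   9  16 111] zmax 0.09017274299660183 top c [0.4266 0.353  0.0869] [0.0129 0.0165 0.0058]
```

```bash
cat >> h.py <<'E'
def delta(pos=None,Rt=None,verbose=True):
    s=get_state();Rc=R.from_rotvec(s['ee_rot'])
    if Rt is None: Rt=Rc
    if pos is None: pos=s['tcp_pos']
    t=Rc.inv().apply(np.asarray(pos)-s['tcp_pos'])*1000
    r=(Rc.inv()*Rt).as_rotvec()
    print('t',round(s['clock'],2),'shift first (cur axes) mm',t.round(1),'then turn',r.round(4),'| if turned first, shift',Rt.inv().apply(np.asarray(pos)-s['tcp_pos']).round(4)*1000,'rows',np.ceil(max(np.linalg.norm(t)/41.7,1)),np.ceil(np.linalg.norm(r)/.125))
def Rdown(yaw_y,normal=(0,0,1)):
    """tool z = -normal, tool y in the direction nearest to angle yaw_y"""
    z=-np.asarray(normal,float);z/=np.linalg.norm(z)
    y=np.array([np.cos(yaw_y),np.sin(yaw_y),0]);y-=z*(y@z);y/=np.linalg.norm(y)
    return R.from_matrix(np.stack([np.cross(y,z),y,z],1))
E
python3 - <<'E'
from h import *
s=get_state();print(R.from_rotvec(s['ee_rot']).as_matrix().round(4))
delta([.56,0,.40],Rdown(np.pi/2-.312))
E
```

```text
[[-9.746e-01  2.239e-01  0.000e+00]
 [ 2.239e-01  9.746e-01  1.000e-04]
 [-0.000e+00  1.000e-04 -1.000e+00]]
t 1.15 shift first (cur axes) mm [-545.8 -474.6    4.7] then turn [0.0001 0.     0.0862] | if turned first, shift [-584.6 -425.9    4.7] rows 18.0 1.0
```

Emit:
apply_moves(
  plan="0 0 0.086 0 0 0 1; 0 0 0 -32.5 -23.7 0 1; 0 0 0 -32.5 -23.7 0 1; 0 0 0 -32.5 -23.7 0 1; 0 0 0 -32.5 -23.7 0 1; 0 0 0 -32.5 -23.7 0 1; 0 0 0 -32.5 -23.7 0 1; 0 0 0 -32.5 -23.7 0 1; 0 0 0 -32.5 -23.7 0 1; 0 0 0 -32.5 -23.7 0 1; 0 0 0 -32.5 -23.7 0 1; 0 0 0 -32.5 -23.7 0 1",
)

```text
clock: 2.15
tcp_pos: [0.3953, 0.2252, 0.4051]
ee_rot: [0.487, 3.103, 0.001]
contact_force: [1.2, -0.5, 0.3]
width: 0.0851
```

Emit:
apply_moves(
  plan="0 0 0 -32.5 -23.7 0 1; 0 0 0 -32.5 -23.7 0 1; 0 0 0 -32.5 -23.7 0 1; 0 0 0 -32.5 -23.7 0 1; 0 0 0 -32.5 -23.7 0 1; 0 0 0 -32.5 -23.7 0 1; 0 0 0 -32.5 -23.7 0 1; 0 0 0 0 0 0 1",
)

```text
clock: 2.82
tcp_pos: [0.5635, -0.0057, 0.4044]
ee_rot: [0.496, 3.099, -0.003]
contact_force: [-0.4, -0.1, 1.0]
width: 0.0855
```

```bash
cat > look.py <<'E'
from h import *
import sys
np.set_printoptions(precision=4,suppress=True)
name=sys.argv[1];things=sys.argv[2:]
ci=camera_info("wrist");p,d=snapshot("wrist");np.savez(name+'.npz',p=p,d=d,ci=ci,allow_pickle=True)
save(name,p)
for t in things:
    for r in tip_of("wrist",t): print(t,round(r['p'],2),r['location'],world2pix(ci,r['location']).round(0))
s=get_state();print(s['clock'],s['tcp_pos'],s['contact_force'],s['qpos'],s['width'])
E
python3 look.py w1 canvas eye chip0
```

```text
canvas 0.69 [0.5786, 0.0372, 0.0768] [371. 176.]
eye 0.59 [0.5956, 0.004, 0.0778] [342. 204.]
chip0 0.94 [0.5718, 0.0221, 0.076] [353. 174.]
chip0 0.86 [0.5964, 0.0015, 0.0855] [340. 208.]
chip0 0.85 [0.6229, -0.006, 0.0942] [342. 240.]
3.0167 [ 0.5598 -0.0003  0.4045] [ 0.1377  0.0744 -0.1095] [-0.0007  0.2383 -0.1471  1.1862  0.0004  0.3109] 0.08533619193567822
```

View pics/w1.png

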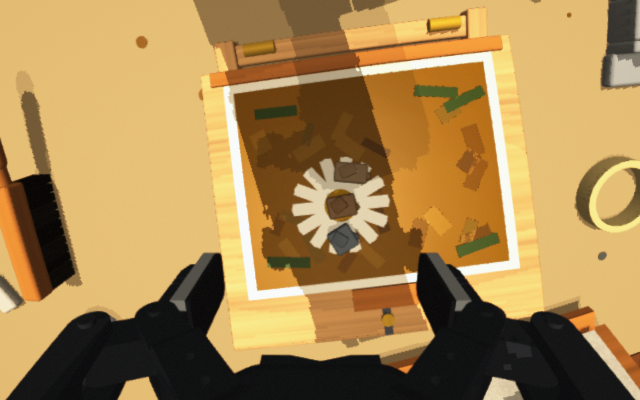

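```bash
cat > m2.py <<'E'
from h import *
np.set_printoptions(precision=4,suppress=True)
import sys
z=np.load(sys.argv[1]+'.npz',allow_pickle=True);ci=z['ci'].item();P=cloud(ci,z['d'].astype(float));p=z['p'].astype(int)
m=(z['d']>0)&(abs(P[...,0]-0.58)<.075)&(abs(P[...,1]-0.044)<.09)&(P[...,2]>.03)
Q=P[m]
for _ in range(6):
    c=Q.mean(0);n=np.linalg.svd(Q-c,full_matrices=False)[2][2];n*=np.sign(n[2])
    Q=P[m][abs((P[m]-c)@n)<.004]
print('plane',c,n,'slope',np.arccos(n[2]),'yaw',np.arctan2(-n[1],-n[0]),'rms',((Q-c)@n).std(),len(Q))
yaw=np.arctan2(-n[1],-n[0]); sl=.314
N=n; X=np.array([np.cos(yaw),np.sin(yaw),0]);X-=N*(X@N);X/=np.linalg.norm(X);Y=np.cross(N,X)
h=(P-c)@N
# white pixels
sat=p.max(2)-p.min(2)
w=(sat<60)&(p.mean(2)>110)&(abs(h)<.006)
a=(P-c)@X;b=(P-c)@Y
print('white border extents', np.percentile(a[w&(abs(b)<.05)],[.5,99.5]))
e=np.array([.5955,.004,0]);e[2]=c[2]-(N[0]*(e[0]-c[0])+N[1]*(e[1]-c[1]))/N[2]
ea,eb=(e-c)@X,(e-c)@Y
w2=w&(np.hypot(a-ea,b-eb)<.055)
pts=np.stack([a[w2],b[w2]],-1).astype(np.float32)*1000
hull=cv2.convexHull(pts)
(cx,cy),r=cv2.minEnclosingCircle(pts);print('daisy circle',cx,cy,r,len(pts),'world',c+X*cx/1000+Y*cy/1000,'eye-net',ea,eb)
el=cv2.fitEllipse(hull);print(el,c+X*el[0][0]/1000+Y*el[0][1]/1000)
# border outer quad
wb=(w&(np.hypot(a-ea,b-eb)>.055)&(abs(a)<.12)&(abs(b)<.15))
k,lab,st,ce=cv2.connectedComponentsWithStats(wb.astype(np.uint8))
i=1+st[1:,4].argmax();pp=np.stack([a[lab==i],b[lab==i]],-1).astype(np.float32)*1000
rc=cv2.minAreaRect(pp);print('border',rc,'centre world',c+X*rc[0][0]/1000+Y*rc[0][1]/1000)
E
python3 m2.py w1
python3 - <<'E'
from h import *
delta([.5385,-.351,.40],Rdown(np.pi/2-.312))
E
```

```text
plane [0.563  0.0236 0.279 ] [ 0.9508 -0.3075  0.0381] slope 1.5327123180203353 yaw 2.828820089654565 rms 0.0015594027148930097 18923
white border extents [-0.2084  0.0417]
daisy circle 0.0 0.0 0.0 0 world [0.563  0.0236 0.279 ] eye-net -0.9719801345325091 0.008657138646366282
t 3.02 shift first (cur axes) mm [ -87.3 -340.3    4.4] then turn [ 0.0001 -0.0009  0.0003] | if turned first, shift [ -87.4 -340.3    4.5] rows 9.0 1.0Traceback (most recent call last):
  File "m2.py", line 25, in <module>
    el=cv2.fitEllipse(hull);print(el,c+X*el[0][0]/1000+Y*el[0][1]/1000)
cv2.error: OpenCV(4.12.0) /io/opencv/modules/imgproc/src/shapedescr.cpp:356: error: (-215:Assertion failed) n >= 0 && (depth == CV_32F || depth == CV_32S) in function 'fitEllipseNoDirect'
```

```bash
sed -i 's/(P\[...,2\]>.03)$/(P[...,2]>.03)\&(P[...,2]<.14)/' m2.py; python3 m2.py w1
```

```text
plane [0.5793 0.0466 0.0752] [-0.3039  0.0598  0.9508] slope 0.31490131953140776 yaw -0.1944348586607115 rms 0.0007621082298377352 31134
white border extents [-0.1005  0.102 ]
daisy circle 24.543725967407227 -40.335174560546875 44.90669631958008 3715 world [0.5944 0.0025 0.0828] eye-net 0.025368907727544413 -0.03862318023953963
((24.547266006469727, -40.57431411743164), (88.1103744506836, 88.9564437866211), 112.74864196777344) [0.5944 0.0022 0.0828]
border ((0.7319107055664062, -9.586822509765625), (206.8258514404297, 258.7657470703125), 0.3575417697429657) centre world [0.5781 0.037  0.0754]
```

Emit:
apply_moves(
  plan="0 0 0 -9.7 -37.8 0 1; 0 0 0 -9.7 -37.8 0 1; 0 0 0 -9.7 -37.8 0 1; 0 0 0 -9.7 -37.8 0 1; 0 0 0 -9.7 -37.8 0 1; 0 0 0 -9.7 -37.8 0 1; 0 0 0 -9.7 -37.8 0 1; 0 0 0 -9.7 -37.8 0 0.8; 0 0 0 -9.7 -37.8 5 0.8; 0 0 0 0 0 0 0.8; 0 0 0 0 0 0 0.8",
)

```text
clock: 3.93
tcp_pos: [0.5387, -0.3516, 0.3992]
ee_rot: [-0.49, -3.102, -0.001]
contact_force: [0.5, 1.1, 0.3]
width: 0.0682
```

```bash
python3 look.py w2 brush_grip brush
cat > m3.py <<'E'
from h import *
import sys
np.set_printoptions(precision=4,suppress=True)
z=np.load(sys.argv[1]+'.npz',allow_pickle=True);ci=z['ci'].item();P=cloud(ci,z['d'].astype(float))
m=(z['d']>0)&(abs(P[...,0]-.5)<.2)&(abs(P[...,1]+.35)<.11)&(P[...,2]>.045)&(P[...,2]<.08)
n,lab,st,ce=cv2.connectedComponentsWithStats(m.astype(np.uint8));print(st)
i=1+st[1:,4].argmax();Q=P[lab==i];Q=Q[(Q[:,2]>np.median(Q[:,2])-.006)]
rc=cv2.minAreaRect((Q[:,:2]*1000).astype(np.float32));print(rc)
c=Q.mean(0);d=np.linalg.svd(Q[:,:2]-c[:2],full_matrices=False)[2][0];print(c,np.arctan2(d[1],d[0]),np.percentile(Q[:,2],[5,50,95]))
E
python3 m3.py w2
```

```text
brush_grip 0.7 [0.5419, -0.3518, 0.0483] [322. 173.]
brush 0.66 [0.5425, -0.3492, 0.0009] [324. 163.]
brush 0.4 [0.5386, -0.353, 0.049] [319. 171.]
4.0833 [ 0.5393 -0.3494  0.4   ] [-0.351   0.5288  1.7791] [-0.575   0.397   0.0601  1.2342  0.0004 -0.2654] 0.06851947597898389
[[     0      0    640    400 249119]
 [   305      0     27    242   5782]
 [   317    279     57     46   1097]
 [   319    327      1      2      2]]
((500.56378173828125, -341.89752197265625), (24.01231575012207, 218.5961456298828), 72.24697875976562)
[ 0.4955 -0.3405  0.0639] -0.3064750103933009 [0.0605 0.0634 0.0687]
```

View pics/w2.png

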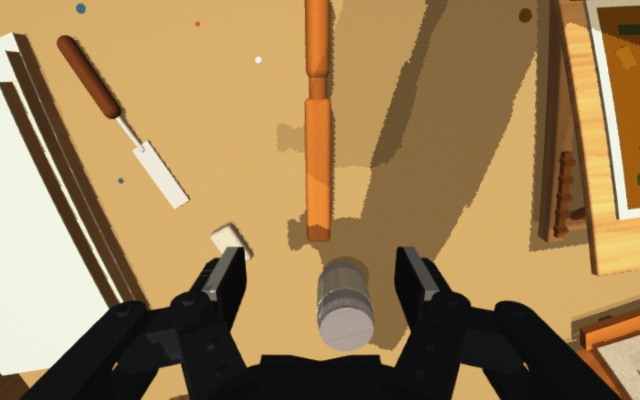

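Run:
```python
from h import *
delta([.539,-.3525,.207],Rdown(np.pi/2-.308))
```

```text
t 4.08 shift first (cur axes) mm [ -0.7  -3.1 193. ] then turn [ 0.0005 -0.0002 -0.0016] | if turned first, shift [ -0.7  -3.  193. ] rows 5.0 1.0
```

Emit:
apply_moves(
  plan="0 0 0 0 -2.5 40 0.8; 0 0 0 0 0 40 0.8; 0 0 0 0 0 40 0.8; 0 0 0 0 0 36 0.8; 0 0 0 0 0 25 0.8; 0 0 0 0 0 12 0.8; 0 0 0 0 0 0 0; 0 0 0 0 0 0 0; 0 0 0 0 0 0 0; 0 0 0 0 0 0 0; 0 0 0 0 0 0 0; 0 0 0 0 0 0 0",
  newtons=70,
)

```text
clock: 5.08
tcp_pos: [0.5393, -0.3542, 0.2086]
ee_rot: [0.487, 3.1, -0.002]
contact_force: [2.4, -0.4, 1.9]
width: 0.0229
```

```bash
python3 look.py w3
```

```text
5.1333 [ 0.5392 -0.3542  0.2084] [ 2.6041 -0.5546  3.2638] [-0.5813  0.5295 -0.1937  0.8439  0.0005 -0.2696] 0.022641313690408
```

View pics/w3.png

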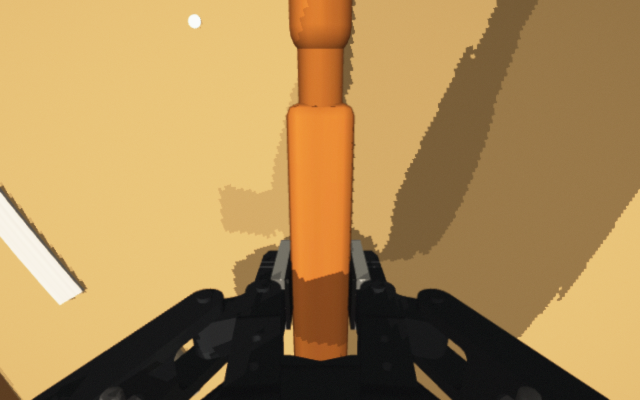

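```bash
cat > geo.py <<'E'
from h import *
yaw=-.1944;sl=.314
X=np.array([np.cos(yaw)*np.cos(sl),np.sin(yaw)*np.cos(sl),np.sin(sl)])
Y=np.array([-np.sin(yaw),np.cos(yaw),0]);N=np.cross(X,Y)
EYE=np.array([.5945,.0025,.0828])
Rsweep=Rdown(yaw+np.pi,N)
def at(a,b,h): return EYE+X*a/1e3+Y*b/1e3+N*h/1e3
E
python3 - <<'E'
from geo import *
print(X,Y,N)
s=get_state()['tcp_pos']
delta([s[0]-.03,s[1]+.0,.41],Rsweep)
P=at(64,5,248);print(P)
print('after turn:', Rsweep.inv().apply(P-np.array([s[0]-.03,s[1],.41]))*1000)
E
```

```text
[ 0.93319046 -0.18373258  0.30886552] [0.19317787 0.98116375 0.        ] [-0.30304765  0.05966598  0.95110572]
t 5.13 shift first (cur axes) mm [  27.8   -9.3 -201.7] then turn [ 0.232  -0.2625 -1.673 ] | if turned first, shift [   5.8  -34.3 -200.9] rows 5.0 14.0
[0.58003426 0.0104441  0.33844161]
after turn: [-371.47798974   23.02014661   67.76140366]
```

Emit:
apply_moves(
  plan="0 0 0 0 0 -20 0; 0 0 0 7 -2.3 -40 0; 0 0 0 7 -2.3 -40 0; 0 0 0 7 -2.3 -40 0; 0 0 0 7 -2.3 -40 0; 0 0 0 0 0 -22 0; 0.0166 -0.0188 -0.1195 0 0 0 0; 0.0166 -0.0188 -0.1195 0 0 0 0; 0.0166 -0.0188 -0.1195 0 0 0 0; 0.0166 -0.0188 -0.1195 0 0 0 0; 0.0166 -0.0188 -0.1195 0 0 0 0; 0.0166 -0.0188 -0.1195 0 0 0 0",
)

```text
clock: 6.13
tcp_pos: [0.5082, -0.3537, 0.4085]
ee_rot: [-0.623, 2.979, -0.174]
contact_force: [0.3, 1.2, -1.7]
width: 0.0229
```

Emit:
apply_moves(
  plan="0.0166 -0.0188 -0.1195 0 0 0 0; 0.0166 -0.0188 -0.1195 0 0 0 0; 0.0166 -0.0188 -0.1195 0 0 0 0; 0.0166 -0.0188 -0.1195 0 0 0 0; 0.0166 -0.0188 -0.1195 0 0 0 0; 0.0166 -0.0188 -0.1195 0 0 0 0; 0.0166 -0.0188 -0.1195 0 0 0 0; 0.0166 -0.0188 -0.1195 0 0 0 0; 0 0 0 0 0 0 0; 0 0 0 0 0 0 0",
)

```text
clock: 6.97
tcp_pos: [0.5081, -0.3539, 0.4084]
ee_rot: [-1.852, 2.262, -0.351]
contact_force: [0.3, -0.1, -1.3]
width: 0.0231
```

Run:
```python
from geo import *
s=get_state();print(s)
delta(at(64,5,248),Rsweep)
```

```text
{'clock': 6.9667, 'qpos': array([-0.64202307,  0.20257595, -0.21241655,  0.87533001,  0.13273539,
       -1.9954046 ]), 'dq': array([ 0.00538998,  0.00304502,  0.00669192,  0.00057863, -0.00213041,
        0.01016205]), 'effort': array([ -0.08761937, -50.65044522,  37.27949381,  -3.15729126,
         0.60185127,  -0.2520276 ]), 'tcp_pos': array([ 0.50811807, -0.3538896 ,  0.40838129]), 'ee_rot': array([-1.85204766,  2.26202817, -0.35116765]), 'contact_force': array([ 0.28852358, -0.08877061, -1.34851923]), 'wrist_torque': array([ 0.13719691,  0.3963183 , -0.0048697 ]), 'width': 0.02312059014402863}
t 6.97 shift first (cur axes) mm [-371.2   22.7   66.9] then turn [ 0.0045  0.0005 -0.0043] | if turned first, shift [-371.4   21.4   66.6] rows 10.0 1.0
```

Emit:
apply_moves(
  plan="0.004 0 -0.004 -37.1 2.3 0 0; 0 0 0 -37.1 2.3 0 0; 0 0 0 -37.1 2.3 0 0; 0 0 0 -37.1 2.3 0 0; 0 0 0 -37.1 2.3 0 0; 0 0 0 -37.1 2.3 0 0; 0 0 0 -37.1 2.3 17 0; 0 0 0 -37.1 2.3 17 0; 0 0 0 -37.1 2.3 17 0; 0 0 0 -37.1 2.3 16 0; 0 0 0 0 0 0 0",
)

```text
clock: 7.88
tcp_pos: [0.5777, 0.0161, 0.3344]
ee_rot: [-1.864, 2.25, -0.349]
contact_force: [-0.6, -0.6, -1.6]
width: 0.023
```

```bash
python3 look.py w4
python3 - <<'E'
from geo import *
p,d=snapshot("scene");save('s4',p,(240,120,440,280),3.5)
s=get_state();print(s['tcp_pos'],s['contact_force'],s['wrist_torque'])
delta(at(64,5,248),Rsweep)
E
```

```text
7.9333 [0.5776 0.0138 0.3356] [ 0.4186 -0.76   -1.2514] [ 0.043   0.1622 -0.4367  0.6688 -0.0704 -1.3505] 0.02260568760413836
[0.57773525 0.01210097 0.33677783] [-0.78966351  0.60097382 -1.48362052] [ 0.09475658  0.42043095 -0.04899171]
t 7.98 shift first (cur axes) mm [ 1.2 -3.  -0.8] then turn [0.0013 0.0006 0.0045] | if turned first, shift [ 1.2 -3.  -0.8] rows 1 1.0
```

View pics/w4.png

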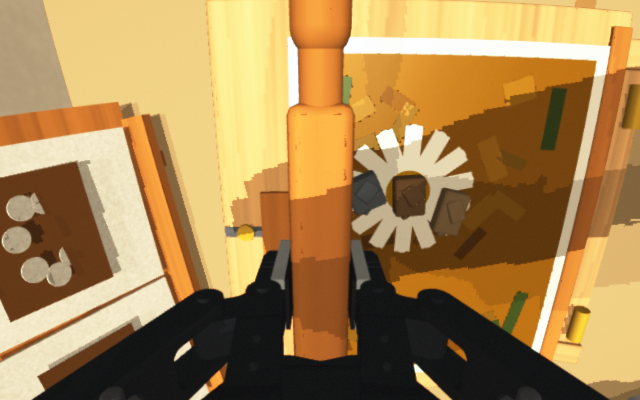

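View pics/s4.png

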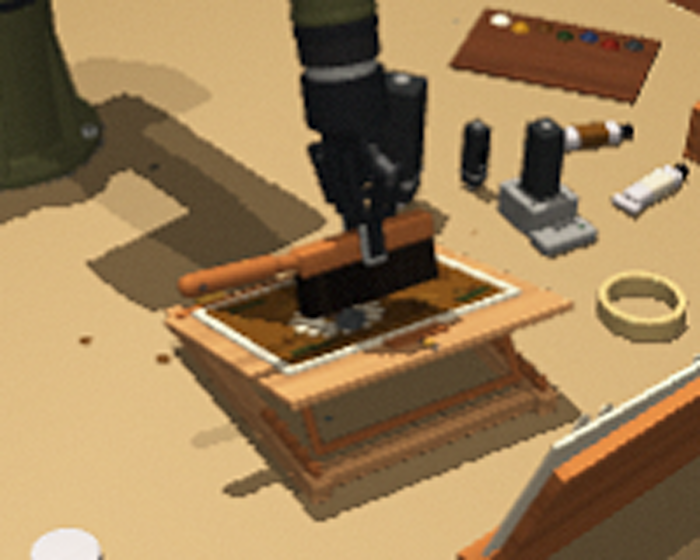

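Emit:
apply_moves(
  plan="0 0 0.004 1 -3 0 0; 0 0 0 0 0 15 0; 0 0 0 0 0 12 0; 0 0 0 0 0 6 0; 0 0 0 0 0 4 0; 0 0 0 0 0 2.5 0; 0 0 0 0 0 0 0",
)

```text
clock: 8.57
tcp_pos: [0.5926, 0.006, 0.3011]
ee_rot: [-1.853, 2.257, -0.358]
contact_force: [-1.9, -2.2, 2.7]
width: 0.0231
```

```bash
cat > f.py <<'E'
from geo import *
s=get_state();d=s['tcp_pos']-EYE;print('a,b,h mm',d@X*1e3,d@Y*1e3,d@N*1e3,'F.n',s['contact_force']@N,'F.X',s['contact_force']@X,s['contact_force'],s['clock'],s['width'])
E
python3 f.py; python3 look.py w5; python3 f.py
```

```text
a,b,h mm 64.96275210736168 3.02722100455809 208.37468914684885 F.n 2.981458541227955 F.X -0.5721825252015932 [-1.92503391 -2.19330338  2.65895482] 8.5667 0.023137546152776665
8.6167 [0.5926 0.0062 0.3014] [-1.8369 -1.1145 -0.0914] [ 0.0287  0.2173 -0.4545  0.5911 -0.0684 -1.3573] 0.023221471118632042
a,b,h mm 65.11190528652048 3.2894825244075716 208.73502252995993 F.n 0.4032695541618608 F.X -1.5376434366472962 [-1.83691396 -1.1144955  -0.09137306] 8.6167 0.023221471118632042
```

View pics/w5.png

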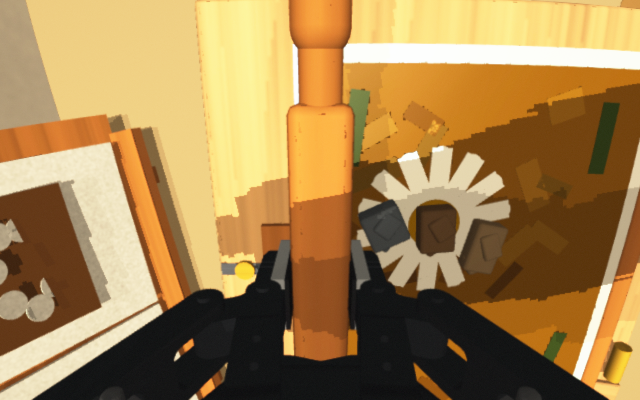

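Emit:
apply_moves(
  plan="0 0 0 0 4 1.5 0; 0 0 0 0 8 0 0; 0 0 0 0 11 0 0; 0 0 0 0 11 0 0; 0 0 0 0 11 0 0; 0 0 0 0 11 0 0; 0 0 0 0 11 0 0; 0 0 0 0 11 0 0; 0 0 0 0 11 0 0; 0 0 0 0 11 0 0; 0 0 0 0 11 0 0; 0 0 0 0 0 0 0",
)

```text
clock: 9.62
tcp_pos: [0.4872, 0.0276, 0.2646]
ee_rot: [-1.856, 2.255, -0.354]
contact_force: [-3.6, 1.6, 1.9]
width: 0.0229
```

```bash
python3 f.py; python3 look.py w6; python3 f.py
```

```text
a,b,h mm -48.57806797866361 3.9026376951974835 206.93386053447622 F.n 3.0179958615262854 F.X -3.0927664810951594 [-3.63006695  1.61515725  1.9151842 ] 9.6167 0.022865682217987186
9.6667 [0.4878 0.0275 0.2648] [-3.5008  1.7385  2.926 ] [ 0.083   0.0762 -0.7201  0.4727 -0.0829 -1.3069] 0.022889076519803604
a,b,h mm -48.00030395288528 3.9057505553708456 206.89341107975724 F.n 3.947571485372004 F.X -2.682546070413888 [-3.50075897  1.73847975  2.92601183] 9.6667 0.022889076519803604
```

View pics/w6.png

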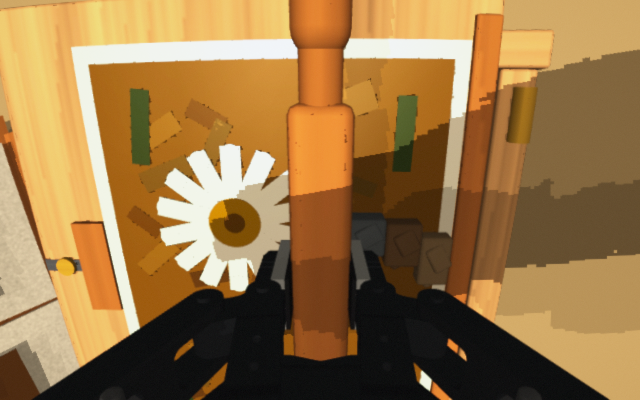

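Emit:
apply_moves(
  plan="0 0 0 0 6 0 0; 0 0 0 0 11 0 0; 0 0 0 0 11 0 0; 0 0 0 0 11 0 0; 0 0 0 0 11 0 0; 0 0 0 0 11 0 0; 0 0 0 0 11 0 0; 0 0 0 0 11 0 0; 0 0 0 0 11 0 0; 0 0 0 0 8 0 0; 0 0 0 0 0 0 0",
)

```text
clock: 10.58
tcp_pos: [0.3918, 0.046, 0.2324]
ee_rot: [-1.857, 2.256, -0.354]
contact_force: [-3.0, 0.7, 1.8]
width: 0.0226
```

```bash
python3 f.py; python3 look.py w7; python3 f.py
```

```text
a,b,h mm -150.90795826857698 3.519461786739526 206.33798319735766 F.n 2.667330654625119 F.X -2.335129550625375 [-2.95961105  0.72957869  1.81567244] 10.5833 0.022618944122632857
10.6333 [0.3925 0.0459 0.2327] [-3.727   0.4799  1.134 ] [ 0.1586 -0.0492 -0.9386  0.3874 -0.1057 -1.2344] 0.022660712385407136
a,b,h mm -150.14662527493914 3.607384740351877 206.40419119062796 F.n 2.2366383331718214 F.X -3.215880606028849 [-3.72696831  0.47985147  1.13400488] 10.6333 0.022660712385407136
```

View pics/w7.png

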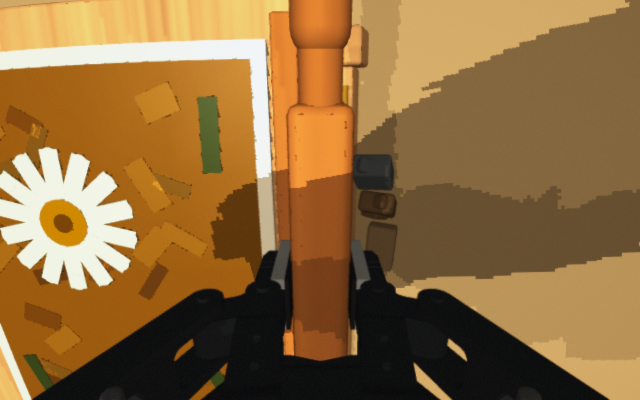

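Run:
```python
from geo import *
np.set_printoptions(precision=4,suppress=True)
z=np.load('w7.npz',allow_pickle=True);ci=z['ci'].item();P=cloud(ci,z['d'].astype(float))
for u,v in [(374,171),(388,170),(377,205),(381,245),(359,45),(285,120),(430,120),(275,160),(346,130)]:
    q=P[v,u];print(u,v,q,((q-EYE)@X*1e3).round(1),((q-EYE)@N*1e3).round(1))
```

```text
374 171 [0.4206 0.0057 0.025 ] -180.8 -2.1
388 170 [0.4133 0.0065 0.0228] -188.4 -1.9
377 205 [0.4209 0.0238 0.0292] -182.5 2.9
381 245 [0.4259 0.0564 0.0101] -189.7 -14.8
359 45 [ 0.4191 -0.0603  0.0206] -171.4 -9.7
285 120 [ 0.46   -0.0299  0.0394] -132.9 -2.4
430 120 [ 0.389  -0.0149 -0.    ] -214.2 -17.5
275 160 [ 0.4699 -0.0101  0.041 ] -126.9 -2.7
346 130 [ 0.4152 -0.0233  0.0915] -159.9 61.1
```

Emit:
apply_moves(
  plan="0 0 0 0 -6 -19 0; 0 0 0 0 -12 -38 0; 0 0 0 0 -12 -38 0; 0 0 0 0 -12 -38 0; 0 0 0 0 -6 -19 0; 0 0 0 0 0 0 0",
)

```text
clock: 11.13
tcp_pos: [0.395, 0.0461, 0.3983]
ee_rot: [-1.849, 2.25, -0.363]
contact_force: [1.3, 0.1, -1.1]
width: 0.0227
```

```bash
python3 look.py w8
python3 - <<'E'
from geo import *
np.set_printoptions(precision=4,suppress=True)
delta([.51,-.354,.41],Rdown(np.pi/2-.308))
z=np.load('w8.npz',allow_pickle=True);ci=z['ci'].item();P=cloud(ci,z['d'].astype(float))
a=(P-EYE)@X;b=(P-EYE)@Y;h=(P-EYE)@N
m=(z['d']>0)&(P[...,2]>.004)&(P[...,2]<.05)&(P[...,0]<.45)&(P[...,0]>.3)
n,l,st,ce=cv2.connectedComponentsWithStats(m.astype(np.uint8))
for i in range(1,n):
    if st[i,4]>30: print(st[i],P[l==i].mean(0),P[l==i].max(0),P[l==i].min(0))
p,d=snapshot("top");save('t8',p,(240,120,400,300),3.5)
E
```

```text
11.1833 [0.3941 0.046  0.3954] [ 0.3033  0.3752 -1.3645] [ 0.1585 -0.2335 -0.6734  0.8295 -0.1066 -1.2335] 0.023010871873340836
t 11.18 shift first (cur axes) mm [ 370.  -186.3   45.2] then turn [-0.2377  0.2703  1.6681] | if turned first, shift [-231.8 -346.1  -14.6] rows 10.0 14.0
[ 361   36   60  169 3794] [ 0.4343 -0.0187  0.0211] [0.45   0.0808 0.0413] [ 0.4097 -0.0913  0.004 ]
[399 166  21  31 493] [0.4271 0.0581 0.0108] [0.4394 0.076  0.0135] [0.4154 0.0426 0.0043]
[447 339   9   9  48] [0.3995 0.2384 0.0447] [0.4031 0.2409 0.0496] [0.3945 0.2364 0.0353]
```

View pics/w8.png

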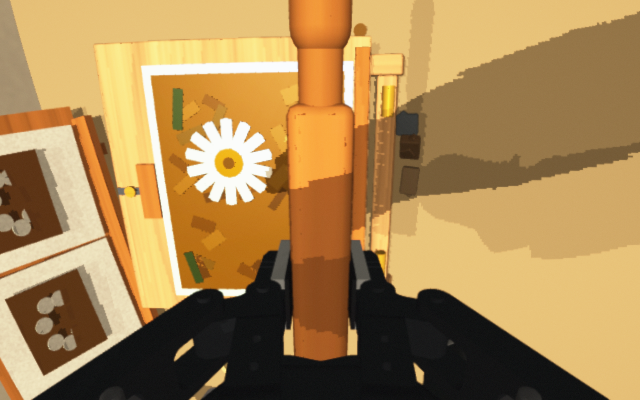

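Emit:
apply_moves(
  plan="0 0 0 33.6 -16.9 4.1 0; 0 0 0 33.6 -16.9 4.1 0; 0 0 0 33.6 -16.9 4.1 0; 0 0 0 33.6 -16.9 4.1 0; 0 0 0 33.6 -16.9 4.1 0; 0 0 0 33.6 -16.9 4.1 0; 0 0 0 33.6 -16.9 4.1 0; 0 0 0 33.6 -16.9 4.1 0; 0 0 0 33.6 -16.9 4.1 0; 0 0 0 33.6 -16.9 4.1 0; 0 0 0 33.6 -16.9 4.1 0; -0.017 0.0193 0.119 0 0 0 0",
)

```text
clock: 12.23
tcp_pos: [0.5092, -0.3592, 0.4037]
ee_rot: [-1.718, 2.382, -0.338]
contact_force: [1.8, 0.6, -1.2]
width: 0.0228
```

Emit:
apply_moves(
  plan="-0.017 0.0193 0.119 0 0 0 0; -0.017 0.0193 0.119 0 0 0 0; -0.017 0.0193 0.119 0 0 0 0; -0.017 0.0193 0.119 0 0 0 0; -0.017 0.0193 0.119 0 0 0 0; -0.017 0.0193 0.119 0 0 0 0; -0.017 0.0193 0.119 0 0 0 0; -0.017 0.0193 0.119 0 0 0 0; -0.017 0.0193 0.119 0 0 0 0; -0.017 0.0193 0.119 0 0 0 0; -0.017 0.0193 0.119 0 0 0 0; -0.017 0.0193 0.119 0 0 0 0",
)

```text
clock: 13.23
tcp_pos: [0.5082, -0.3532, 0.404]
ee_rot: [0.301, 3.121, -0.027]
contact_force: [-0.4, 0.2, -0.8]
width: 0.0228
```

Emit:
apply_moves(
  plan="-0.017 0.0193 0.119 0 0 0 0; 0 0 0 0 0 0 0",
)

```text
clock: 13.4
tcp_pos: [0.5083, -0.3534, 0.4039]
ee_rot: [-0.482, -3.094, -0.003]
contact_force: [0.8, 0.4, -1.3]
width: 0.0231
```

Run:
```python
from geo import *
delta([.539,-.3535,.207],Rdown(np.pi/2-.308));s=get_state();print(s['tcp_pos'],s['contact_force'])
```

```text
t 13.4 shift first (cur axes) mm [-31.3   9.2 196.5] then turn [ 0.0003 -0.0106 -0.0008] | if turned first, shift [-29.2   9.2 196.9] rows 5.0 1.0
[ 0.50833136 -0.35343829  0.40386384] [ 0.79954576  0.38781793 -1.34896624]
```

Emit:
apply_moves(
  plan="0 -0.01 0 -29 9 0 0; 0 0 0 0 0 38 0; 0 0 0 0 0 40 0; 0 0 0 0 0 40 0; 0 0 0 0 0 38 0; 0 0 0 0 0 20 0; 0 0 0 0 0 10 0; 0 0 0 0 0 6 0; 0 0 0 0 0 3.5 0; 0 0 0 0 0 1.5 0; 0 0 0 0 0 0 0",
)

```text
clock: 14.32
tcp_pos: [0.5407, -0.3548, 0.2116]
ee_rot: [0.476, 3.098, -0.006]
contact_force: [0.9, -0.8, -1.4]
width: 0.0226
```

```bash
python3 look.py w9;python3 - <<'E'
from geo import *
print(get_state()['contact_force'],get_state()['tcp_pos'])
E
```

```text
14.3667 [ 0.5407 -0.3548  0.2119] [-0.1241 -0.2506 -1.8375] [-0.5807  0.5262 -0.1901  0.8457 -0.0002 -0.2753] 0.02288813466916332
[-0.12407457 -0.25057917 -1.83746042] [ 0.5407301  -0.35483038  0.21188966]
```

View pics/w9.png

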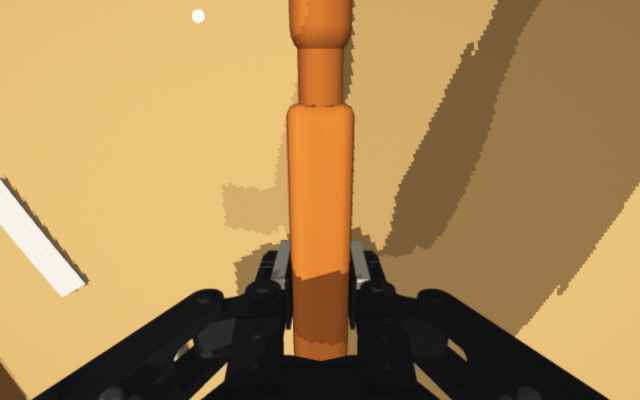

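Emit:
apply_moves(
  plan="0 0 0 0 0 2.5 0; 0 0 0 0 0 1.5 0; 0 0 0 0 0 0 0",
)

```text
clock: 14.62
tcp_pos: [0.5411, -0.355, 0.2077]
ee_rot: [0.477, 3.096, -0.007]
contact_force: [1.7, -0.7, 2.7]
width: 0.0229
```

Run:
```python
from geo import *
print(get_state()['contact_force'],get_state()['tcp_pos'])
```

```text
[ 1.74634519 -0.67888313  2.65433896] [ 0.54107832 -0.35496342  0.20772943]
```

Bristles on the table (force rose about 4 N). Release, back off upwards.

Emit:
apply_moves(
  plan="0 0 0 0 0 0 0.3; 0 0 0 0 0 0 0.5; 0 0 0 0 0 0 0.7; 0 0 0 0 0 0 0.8; 0 0 0 0 0 0 0.8; 0 0 0 0 0 -15 0.8; 0 0 0 0 0 -38 0.8; 0 0 0 0 0 -40 0.8; 0 0 0 0 0 -40 0.8; 0 0 0 0 0 -40 0.8; 0 0 0 0 0 -27 0.8",
)

```text
clock: 15.53
tcp_pos: [0.5393, -0.3538, 0.4108]
ee_rot: [0.477, 3.096, -0.007]
contact_force: [0.5, -0.9, 0.5]
width: 0.0683
```

```bash
python3 look.py w10; python3 m3.py w10
python3 - <<'E'
from geo import *
np.set_printoptions(precision=4,suppress=True)
p,d=snapshot("top");save('t10',p,(140,120,500,280),2.2);ci=camera_info("top")
for t in ['reader','dock','eye']:
  for r in tip_of("top",t): print(t,r['p'],r['location'])
s=get_state();print(s['clock'],s['tcp_pos'])
E
```

```text
15.5833 [ 0.5401 -0.3543  0.4158] [ 1.2158 -1.1999  4.2084] [-0.5806  0.3891  0.0843  1.249  -0.0002 -0.2748] 0.06819317221892103
[[     0      0    640    400 249544]
 [   308      0     26    235   5458]
 [   319    270     55     44    994]
 [   373    308      1      2      2]
 [   321    316      1      2      2]]
((502.5152282714844, -343.7513427734375), (24.105649948120117, 218.90948486328125), 72.45069885253906)
[ 0.498  -0.3425  0.0638] -0.3030120030122153 [0.0603 0.0634 0.0687]
reader 0.94 [0.4005, 0.2628, -0.0002]
reader 0.53 [0.4279, 0.3569, -0.0001]
reader 0.48 [0.5207, 0.359, 0.0076]
dock 0.71 [0.5218, 0.3646, 0.001]
dock 0.42 [0.4208, 0.0004, 0.0147]
eye 0.59 [0.5914, 0.0042, 0.0778]
15.7833 [ 0.5389 -0.3535  0.4055]
```

View pics/w10.png

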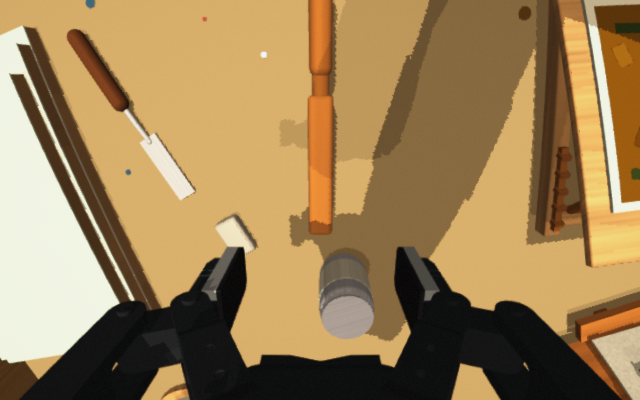

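View pics/t10.png

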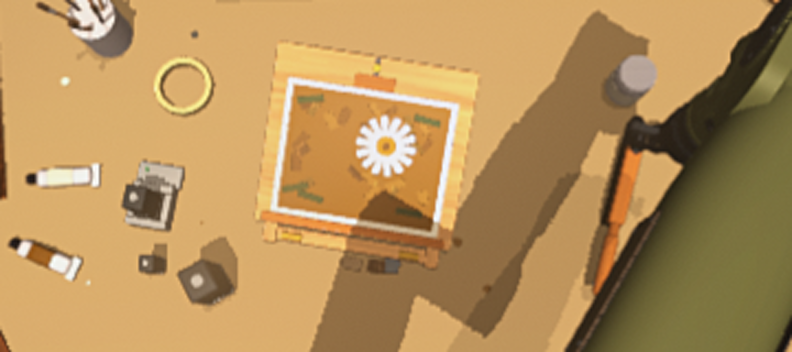

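Run:
```python
from geo import *
delta([.56,.01,.42])
```

```text
t 15.78 shift first (cur axes) mm [ 89.2 353.  -15.4] then turn [0. 0. 0.] | if turned first, shift [ 89.2 353.  -15.4] rows 9.0 0.0
```

Emit:
apply_moves(
  plan="0 0 0 9.5 39 -3 0.8; 0 0 0 9.5 39 -3 0.8; 0 0 0 9.5 39 -3 0.8; 0 0 0 9.5 39 -3 0.8; 0 0 0 9.5 39 -3 0.8; 0 0 0 9.5 39 0 0.8; 0 0 0 9.5 39 0 0.8; 0 0 0 9.5 39 0 0.8; 0 0 0 9.5 39 0 0.8; 0 0 0 0 0 0 0.8; 0 0 0 0 0 0 0.8",
)

```text
clock: 16.7
tcp_pos: [0.5626, 0.0089, 0.4181]
ee_rot: [0.472, 3.104, -0.006]
contact_force: [-0.5, -1.2, 1.0]
width: 0.068
```

```bash
python3 look.py w11 eye canvas; python3 m2.py w11
```

```text
eye 0.72 [0.5919, 0.0053, 0.0795] [328. 201.]
eye 0.53 [0.5972, -0.4836, 0.0002] [  3. 281.]
canvas 0.91 [0.579, 0.036, 0.0781] [354. 180.]
16.85 [0.5629 0.0059 0.4191] [ 0.5647 -0.3837  0.1022] [ 0.0117  0.2366 -0.1162  1.2151 -0.0041  0.3184] 0.0680488917907981
plane [0.5802 0.0442 0.0756] [-0.3041  0.0604  0.9507] slope 0.3152686148043957 yaw -0.19595722252255965 rms 0.000778685279909096 30126
white border extents [-0.1018  0.1003]
daisy circle 23.205913543701172 -38.00848388671875 44.91146469116211 4249 world [0.5944 0.0027 0.0828] eye-net 0.024061823781243188 -0.03647802040605147
((23.298782348632812, -38.30436325073242), (88.20114135742188, 88.903076171875), 114.09358978271484) [0.5944 0.0023 0.0829]
border ((-0.7233657836914062, -7.7899627685546875), (206.2339324951172, 258.0433654785156), 0.49096447229385376) centre world [0.578  0.0367 0.0754]
```

View pics/w11.png

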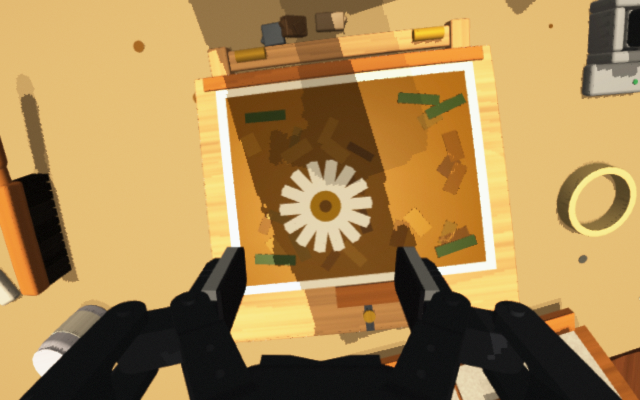

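```bash
python3 - <<'E'
from geo import *
delta([.521,.363,.41])
ci=camera_info("top");p,d=snapshot("top");np.savez('top11.npz',p=p,d=d,ci=ci)
E
sed 's/ea,eb=/P=P;ea,eb=/' m2.py > /dev/null; python3 m2.py top11
```

```text
t 16.85 shift first (cur axes) mm [147.8 327.8   7.5] then turn [0. 0. 0.] | if turned first, shift [147.8 327.8   7.5] rows 9.0 0.0
plane [0.5933 0.124  0.0753] [-0.3043 -0.0154  0.9525] slope 0.30961177741050844 yaw 0.0506480554728866 rms 0.00205616119570109 220
white border extents [-0.0961  0.3667]
daisy circle 0.0 0.0 0.0 0 world [0.5933 0.124  0.0753] eye-net -0.004096870901266724 -0.12000537149751157Traceback (most recent call last):
  File "m2.py", line 25, in <module>
    el=cv2.fitEllipse(hull);print(el,c+X*el[0][0]/1000+Y*el[0][1]/1000)
cv2.error: OpenCV(4.12.0) /io/opencv/modules/imgproc/src/shapedescr.cpp:356: error: (-215:Assertion failed) n >= 0 && (depth == CV_32F || depth == CV_32S) in function 'fitEllipseNoDirect'
```

Emit:
apply_moves(
  plan="0 0 0 12.8 37 1 0.8; 0 0 0 12.8 37 1 0.8; 0 0 0 12.8 37 1 0.8; 0 0 0 12.8 37 1 0.8; 0 0 0 12.8 37 1 0.8; 0 0 0 12.8 37 1 0.8; 0 0 0 12.8 37 1 0.8; 0 0 0 12.8 37 1 0.8; 0 0 0 12.8 37 1 0.8; 0 0 0 0 0 0 0.8; 0 0 0 0 0 0 0.8",
)

```text
clock: 17.82
tcp_pos: [0.5539, 0.3596, 0.4088]
ee_rot: [0.476, 3.1, -0.006]
contact_force: [-0.1, -0.2, 1.1]
width: 0.0684
```

```bash
python3 look.py w12 reader dock
python3 - <<'E'
from geo import *
delta([.521,.363,.41])
E
```

```text
reader 0.74 [0.4333, 0.3605, -0.003] [289.  49.]
reader 0.67 [0.5204, 0.3642, 0.0068] [317. 128.]
reader 0.6 [0.4019, 0.2637, -0.0001] [193.  50.]
17.9667 [0.5542 0.3572 0.4098] [ 0.1085 -0.3265  0.1124] [ 0.5741  0.4259  0.1248  1.268  -0.0062  0.882 ] 0.06848189661620033
t 17.97 shift first (cur axes) mm [33.4 -4.6 -0.4] then turn [0. 0. 0.] | if turned first, shift [33.4 -4.6 -0.4] rows 1 0.0
```

View pics/w12.png

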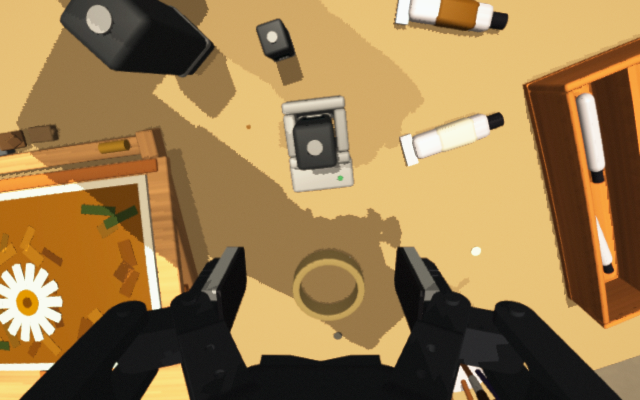

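```bash
cat > m4.py <<'E'
from h import *
import sys
np.set_printoptions(precision=4,suppress=True)
z=np.load(sys.argv[1]+'.npz',allow_pickle=True);ci=z['ci'].item();P=cloud(ci,z['d'].astype(float))
near=(z['d']>0)&(np.hypot(P[...,0]-.521,P[...,1]-.363)<.05)
for lo,hi,nm in [(.112,.135,'reader top'),(.03,.046,'dock rim'),(.011,.02,'foot')]:
    m=near&(P[...,2]>lo)&(P[...,2]<hi)
    if nm!='reader top': m=(z['d']>0)&(np.hypot(P[...,0]-.53,P[...,1]-.363)<.09)&(P[...,2]>lo)&(P[...,2]<hi)
    n,l,st,ce=cv2.connectedComponentsWithStats(m.astype(np.uint8));i=1+st[1:,4].argmax()
    Q=P[l==i];print(nm,st[i],'z',np.percentile(Q[:,2],[5,50,95]),cv2.minAreaRect((Q[:,:2]*1000).astype(np.float32)),Q.mean(0))
save(sys.argv[1]+'c',z['p'],(250,80,390,210),5)
E
python3 m4.py w12
python3 - <<'E'
from h import *
ci=camera_info("top");p,d=snapshot("top");np.savez('top12.npz',p=p,d=d,ci=ci)
E
python3 m2.py top12
```

```text
reader top [ 293  121   45   50 1862] z [0.1183 0.121  0.1228] ((521.79296875, 363.7334899902344), (32.06461715698242, 36.277000427246094), 78.80843353271484) [0.5208 0.3641 0.1208]
dock rim [ 282   95   69   74 1876] z [0.0374 0.0398 0.0411] ((521.71142578125, 363.6891174316406), (63.05988693237305, 67.61467742919922), 79.28746032714844) [0.5131 0.3674 0.0396]
foot [ 290  158   65   35 1401] z [0.0144 0.0162 0.0175] ((572.8583984375, 354.05059814453125), (70.26834106445312, 32.59105682373047), 80.19937133789062) [0.5741 0.3544 0.0161]
plane [0.5805 0.0434 0.076 ] [-0.3105  0.0592  0.9487] slope 0.3216102379157172 yaw -0.18853927590644193 rms 0.0020010914690635744 2184
white border extents [-0.1018  0.3929]
daisy circle 23.73392677307129 -36.73876190185547 45.64439392089844 412 world [0.5957 0.0031 0.0835] eye-net 0.023317483655459423 -0.035906186460269475
((23.682798385620117, -36.029258728027344), (87.80445861816406, 89.38822937011719), 114.60997009277344) [0.5958 0.0038 0.0835]
border ((-0.1801605224609375, -5.603019714355469), (204.99349975585938, 255.19580078125), 0.08329654484987259) centre world [0.5793 0.0379 0.0759]
```

View pics/w12c.png

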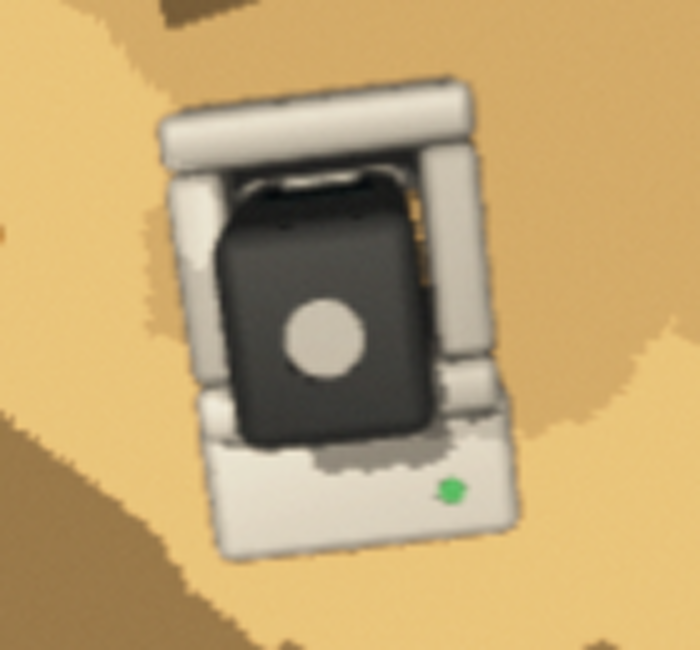

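Run:
```python
from geo import *
delta([.5215,.3637,.255],Rdown(1.379))
```

```text
t 18.02 shift first (cur axes) mm [ 34.1  -3.3 154.8] then turn [-0.0026  0.0058 -0.1165] | if turned first, shift [ 33.4   0.2 155. ] rows 4.0 1.0
```

Emit:
apply_moves(
  plan="-0.002 0.005 -0.116 0 0 0 0.8; 0 0 0 33.4 0 0 0.8; 0 0 0 0 0 35 0.8; 0 0 0 0 0 35 0.8; 0 0 0 0 0 0 0.8; 0 0 0 0 0 0 0.8",
)

```text
clock: 18.52
tcp_pos: [0.5204, 0.3635, 0.3389]
ee_rot: [-0.3, -3.125, 0.005]
contact_force: [-0.2, -0.6, 1.2]
width: 0.0682
```

```bash
python3 look.py w13;python3 m4.py w13
python3 - <<'E'
from geo import *
delta([.5215,.3637,.255],Rdown(1.379))
E
```

```text
18.5667 [0.5213 0.3643 0.3409] [ 0.0413 -0.1629  0.9244] [ 0.6101  0.4105 -0.0559  1.1043 -0.0009  0.8015] 0.06799764514455414
reader top [ 297  192   53   57 2903] z [0.1173 0.121  0.1228] ((521.0222778320312, 363.8642578125), (31.910200119018555, 35.36717987060547), 79.66448211669922) [0.5194 0.3642 0.1207]
dock rim [ 285  145   77   79 2736] z [0.0358 0.0398 0.0411] ((521.5359497070312, 363.8679504394531), (63.19268035888672, 66.81517791748047), 79.1143569946289) [0.511  0.3654 0.0394]
foot [286 216  13  30 249] z [0.014  0.0161 0.0173] ((566.5332641601562, 325.1465759277344), (10.829164505004883, 29.41664695739746), 80.40382385253906) [0.5687 0.3248 0.0159]
t 18.57 shift first (cur axes) mm [-0.3 -0.5 85.9] then turn [-0.0006  0.0006  0.0004] | if turned first, shift [-0.3 -0.5 85.9] rows 3.0 1.0
```

View pics/w13.png

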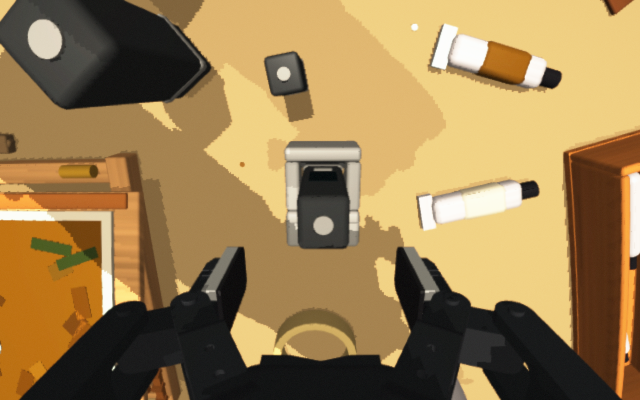

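Emit:
apply_moves(
  plan="0 0 0 0 0.5 36 0.8; 0 0 0 0 0 30 0.8; 0 0 0 0 0 14 0.8; 0 0 0 0 0 6 0.8; 0 0 0 0 0 0 0.5; 0 0 0 0 0 0 0; 0 0 0 0 0 0 0; 0 0 0 0 0 0 0; 0 0 0 0 0 0 0; 0 0 0 0 0 0 0; 0 0 0 0 0 0 0; 0 0 0 0 0 0 0",
  newtons=60,
)

```text
clock: 19.57
tcp_pos: [0.522, 0.3663, 0.2565]
ee_rot: [0.297, 3.123, 0.003]
contact_force: [1.3, -1.0, 6.4]
width: 0.0314
```

```bash
python3 look.py w14
```

```text
19.6167 [0.522  0.3663 0.2565] [ 0.8268 -1.3739  5.871 ] [ 0.6121  0.4716 -0.1656  0.9291 -0.0013  0.802 ] 0.03161144504861236
```

View pics/w14.png

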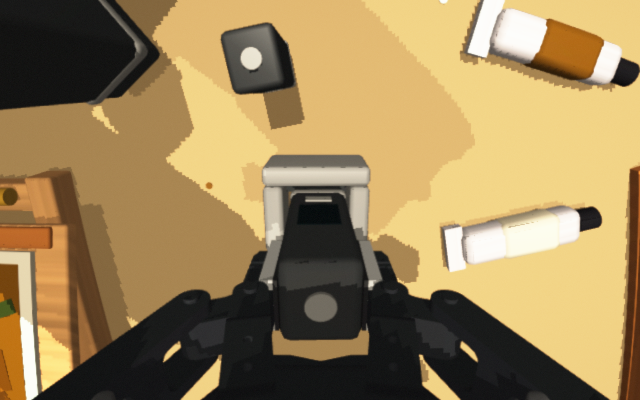

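Emit:
apply_moves(
  plan="0 0 0 0 0 -8 0; 0 0 0 0 0 -15 0; 0 0 0 0 0 -20 0; 0 0 0 0 0 -30 0; 0 0 0 0 0 -38 0; 0 0 0 0 0 -38 0; 0 0 0 0 0 -25 0; 0 0 0 0 0 0 0; 0 0 0 0 0 0 0",
)

```text
clock: 20.37
tcp_pos: [0.5211, 0.3662, 0.4306]
ee_rot: [0.297, 3.123, 0.004]
contact_force: [-0.2, 0.5, -2.7]
width: 0.0314
```

```bash
python3 look.py w15
python3 - <<'E'
from geo import *
np.set_printoptions(precision=4,suppress=True)
ci=camera_info('scene');p,d=snapshot("scene");np.savez('s15.npz',p=p,d=d,ci=ci);save('s15',p,(320,60,480,220),3.5)
for t in ['nose_tip','reader']:
  for r in tip_of("scene",t): print(t,r['p'],r['location'],world2pix(ci,r['location']))
s=get_state();print(s['tcp_pos'],R.from_rotvec(s['ee_rot']).as_matrix(),s['contact_force'],s['wrist_torque'])
z=np.load('w15.npz',allow_pickle=True);ci=z['ci'].item();P=cloud(ci,z['d'].astype(float))
Rt=R.from_rotvec(s['ee_rot']);Q=Rt.inv().apply((P-s['tcp_pos']).reshape(-1,3)).reshape(P.shape)*1000
for u,v in [(320,306),(290,280),(350,280),(290,325),(350,325),(320,290),(320,325),(320,240),(320,255)]: print(u,v,Q[v,u])
E
```

```text
20.4167 [0.5207 0.3658 0.4284] [ 0.0031  0.5327 -2.2057] [ 0.6126  0.3761  0.0942  1.2876 -0.0006  0.8023] 0.03133484435865236
nose_tip 0.36 [0.4321, -0.5443, -0.0013] [165.5119 276.6658]
reader 0.71 [0.4301, 0.3563, -0.0018] [374.1915 173.5762]
reader 0.69 [0.4012, 0.266, -0.0007] [352.7596 178.1938]
[0.5204 0.3655 0.4261] [[-0.9821  0.1885 -0.002 ]
 [ 0.1885  0.9821 -0.0022]
 [ 0.0015 -0.0025 -1.    ]] [-0.6633  0.3009 -2.0051] [-0.0244  0.0511  0.016 ]
320 306 [  0.0313   0.8048 128.7438]
290 280 [ 10.2683  -9.8166 129.7789]
350 280 [  9.2092  11.6234 131.3484]
290 325 [ -9.4272 -10.4522 130.0268]
350 325 [-10.8069  12.2511 131.5976]
320 290 [  5.2662   0.8174 131.0423]
320 325 [-10.0768   0.8085 130.8046]
320 240 [ 17.0444   0.8977 148.2249]
320 255 [ 17.1319   0.8428 135.4924]
```

View pics/w15.png

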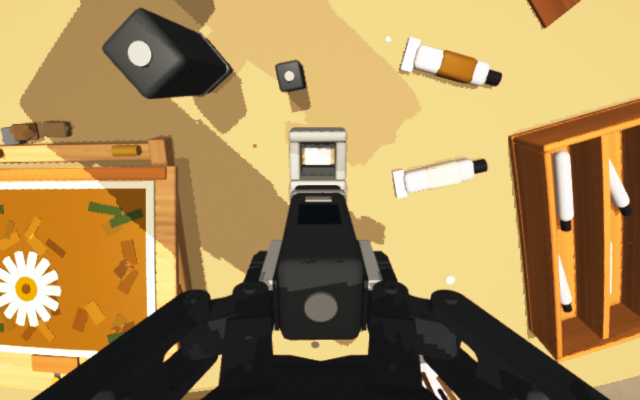

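View pics/s15.png

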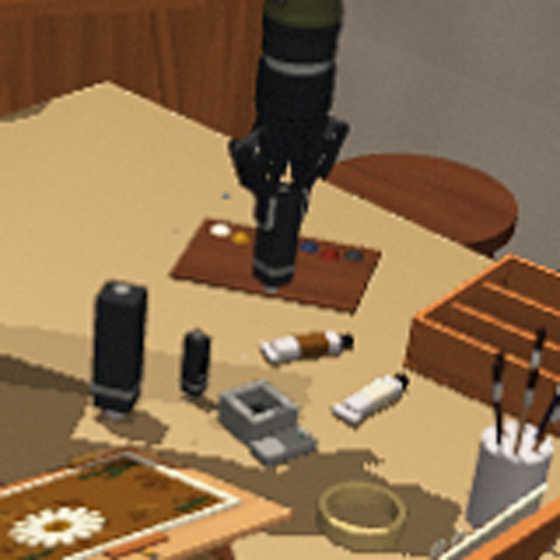

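```bash
cat > m5.py <<'E'
from h import *
import sys
np.set_printoptions(precision=4,suppress=True)
s=get_state();ci0=camera_info('wrist')
Rt=R.from_rotvec(s['ee_rot']);Rc=R.from_rotvec(ci0['orientation'])
Rtc=Rt.inv()*Rc; ttc=Rt.inv().apply(ci0['eye']-s['tcp_pos']); print('cam in tool',ttc,Rtc.as_matrix()[:,2])
for f in sys.argv[1:]:
    z=np.load(f+'.npz',allow_pickle=True);ci=dict(z['ci'].item());ci['orientation']=Rtc.as_rotvec();ci['eye']=ttc
    Q=cloud(ci,z['d'].astype(float))*1000
    m=(z['d']>0)&(abs(Q[...,0])<14)&(abs(Q[...,1])<13)&(Q[...,2]>120)&(Q[...,2]<145)&(np.hypot(Q[...,0],Q[...,1])>8)
    A=Q[m]
    for _ in range(5):
        c=A.mean(0);n=np.linalg.svd(A-c,full_matrices=False)[2][2];n*=-np.sign(n[2]);A=Q[m][abs((Q[m]-c)@n)<1.5]
    print(f,'plane c',c,'n',n,len(A))
    # outline of top
    m2=(z['d']>0)&(abs((Q-c)@n)<2.5)&(abs(Q[...,0])<25)&(abs(Q[...,1])<25)
    print(cv2.minAreaRect(Q[m2][:,:2].astype(np.float32)))
    # front face (+x)
    m3=(z['d']>0)&(abs(Q[...,1])<10)&(Q[...,2]>c[2]+6)&(Q[...,2]<c[2]+70)&(abs(Q[...,0]-18)<7)
    A=Q[m3]
    if len(A)>50:
        for _ in range(5):
            cc=A.mean(0);nn=np.linalg.svd(A-cc,full_matrices=False)[2][2];A=Q[m3][abs((Q[m3]-cc)@nn)<1.5]
        print('front c',cc,'n',nn*np.sign(nn[0]),len(A), A[:,2].min(),A[:,2].max())
E
python3 m5.py w14 w15
python3 - <<'E'
from h import *
np.set_printoptions(precision=4,suppress=True)
for f in ['w12','w13','w14']:
    z=np.load(f+'.npz',allow_pickle=True);ci=z['ci'].item();P=cloud(ci,z['d'].astype(float))
    m=(z['d']>0)&(np.hypot(P[...,0]-.5215,P[...,1]-.364)<.014)&(P[...,2]>.112)&(P[...,2]<.135)
    A=P[m]
    for _ in range(5):
        c=A.mean(0);n=np.linalg.svd(A-c,full_matrices=False)[2][2];n*=np.sign(n[2]);A=P[m][abs((P[m]-c)@n)<.0015]
    print(f,c,n,len(A))
E
```

```text
cam in tool [ 0.0761 -0.0005  0.0306] [-0.298  -0.0012  0.9546]
w14 plane c [  0.8168  -0.085  135.2571] n [-0.0034  0.0262 -0.9997] 3202
((0.6608142852783203, -0.3414878845214844), (48.94794845581055, 35.787803649902344), 89.83409881591797)
front c [ 18.479   -0.0223 167.1151] n [ 0.9999  0.004  -0.0139] 2544 141.26864099941477 205.2199868488569
w15 plane c [  0.751   -0.1689 135.2807] n [-0.0037  0.0235 -0.9997] 3161
((0.8225002288818359, -0.192413330078125), (49.51993942260742, 35.783199310302734), 89.9850845336914)
front c [ 18.4814  -0.0362 167.199 ] n [ 0.9999  0.0023 -0.0139] 2547 141.29058508025014 205.23390711337825
w12 [0.5212 0.3641 0.1213] [ 0.0045 -0.0016  1.    ] 902
w13 [0.521  0.3641 0.1213] [0.0016 0.0055 1.    ] 1413
w14 [0.5208 0.3642 0.1214] [-0.0045  0.0018  1.    ] 3454
```

```bash
sed -i 's/^EYE=.*/EYE=np.array([.5945,.003,.0829])/' geo.py
cat >> geo.py <<'E'
Rmeas=R.from_matrix(np.stack([-X,Y,-N],1))
E
python3 - <<'E'
from geo import *
delta(at(0.6,0,290.3)+np.array([0,0,.05]),Rmeas)
E
```

```text
t 20.57 shift first (cur axes) mm [ -52.1 -341.6   17.7] then turn [-0.0018 -0.3155  0.0051] | if turned first, shift [ -45.9 -341.4   32.6] rows 9.0 3.0
```

Emit:
apply_moves(
  plan="0 0 0 -5.8 -38 1.9 0; 0 0 0 -5.8 -38 1.9 0; 0 0 0 -5.8 -38 1.9 0; 0 0 0 -5.8 -38 1.9 0; 0 0 0 -5.8 -38 1.9 0; 0 0 0 -5.8 -38 1.9 0; 0 0 0 -5.8 -38 1.9 0; 0 0 0 -5.8 -38 1.9 0; 0 0 0 -5.8 -38 1.9 0; 0 -0.105 0.0015 0 0 0 0; 0 -0.105 0.0015 0 0 0 0; 0 -0.105 0.0015 0 0 0 0",
)

```text
clock: 21.57
tcp_pos: [0.5074, 0.0188, 0.4095]
ee_rot: [0.278, 2.811, -0.044]
contact_force: [0.0, -0.6, -2.2]
width: 0.0318
```

Emit:
apply_moves(
  plan="0 0 0 0 0 0 0; 0 0 0 0 0 0 0; 0 0 0 0 0 0 0",
)

```text
clock: 21.82
tcp_pos: [0.5072, 0.0203, 0.4104]
ee_rot: [0.274, 2.818, -0.043]
contact_force: [0.3, 0.0, -1.3]
width: 0.031
```

Run:
```python
from geo import *
delta(at(0.6,0,280.3),Rmeas);snapshot("wrist");delta(at(0.6,0,280.3),Rmeas);snapshot("wrist");delta(at(0.6,0,280.3),Rmeas)
```

```text
t 21.82 shift first (cur axes) mm [15.7 -0.1 58.7] then turn [ 0.0003 -0.0026  0.0007] | if turned first, shift [15.9 -0.1 58.7] rows 2.0 1.0
t 21.87 shift first (cur axes) mm [16.4 -0.3 58.8] then turn [ 0.0003 -0.0017  0.0006] | if turned first, shift [16.5 -0.3 58.8] rows 2.0 1.0
t 21.92 shift first (cur axes) mm [16.7 -0.3 58.8] then turn [ 0.0004 -0.001   0.0006] | if turned first, shift [16.8 -0.3 58.7] rows 2.0 1.0
```

Emit:
apply_moves(
  plan="0 -0.002 0 8 0 15 0; 0 0 0 8.3 -0.2 20 0; 0 0 0 0 0 15 0; 0 0 0 0 0 8.7 0; 0 0 0 0 0 0 0; 0 0 0 0 0 0 0; 0 0 0 0 0 0 0",
)

```text
clock: 22.5
tcp_pos: [0.5111, 0.0195, 0.351]
ee_rot: [0.274, 2.811, -0.043]
contact_force: [-0.1, -0.2, -1.1]
width: 0.0315
```

```bash
python3 look.py w17
python3 - <<'E'
from geo import *
np.set_printoptions(precision=4,suppress=True)
ci=camera_info('scene');p,d=snapshot("scene");np.savez('s17.npz',p=p,d=d,ci=ci);save('s17',p,(270,130,400,260),4.5)
for t in ['nose_tip','eye']:
  for r in tip_of("scene",t): 
    q=r['location']-EYE;print(t,r['p'],r['location'],world2pix(ci,r['location']),'a b h',q@X,q@Y,q@N)
delta(at(0.6,0,280.3),Rmeas)
s=get_state();print(s['contact_force'],s['contact_force']@N)
E
```

```text
22.55 [0.5111 0.0195 0.3512] [-0.4281 -0.387  -2.4542] [ 0.0624  0.0239 -0.5548  0.6825 -0.0789  0.2444] 0.031299056895262786
nose_tip 0.49 [0.4254, 0.0623, 0.0122] [316.812  197.7358] a b h -0.19053464055212174 0.02551663247178807 -0.012459623468366413
eye 0.73 [0.5967, 0.0027, 0.082] [336.1229 211.0167] a b h 0.0018301598120968167 0.00013064219147717118 -0.0015405997793040522
eye 0.5 [0.4295, 0.0616, 0.0122] [317.3807 198.3175] a b h -0.18657994687115925 0.025621847117999502 -0.013743885033616255
t 22.7 shift first (cur axes) mm [1.  0.  1.1] then turn [ 0.0009  0.0052 -0.    ] | if turned first, shift [1.  0.  1.1] rows 1 1.0
[-1.1225 -0.1729 -1.8208] -1.401910311137956
```

View pics/w17.png

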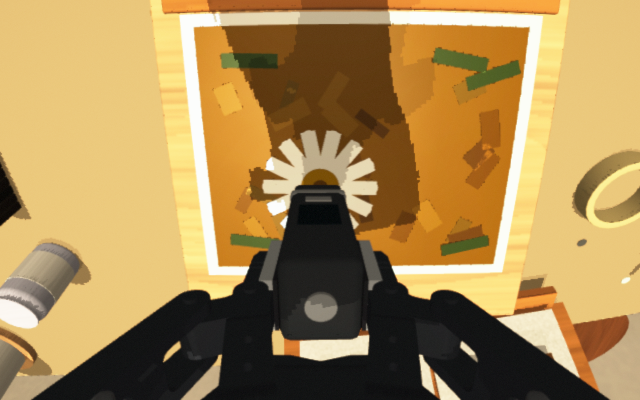

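View pics/s17.png

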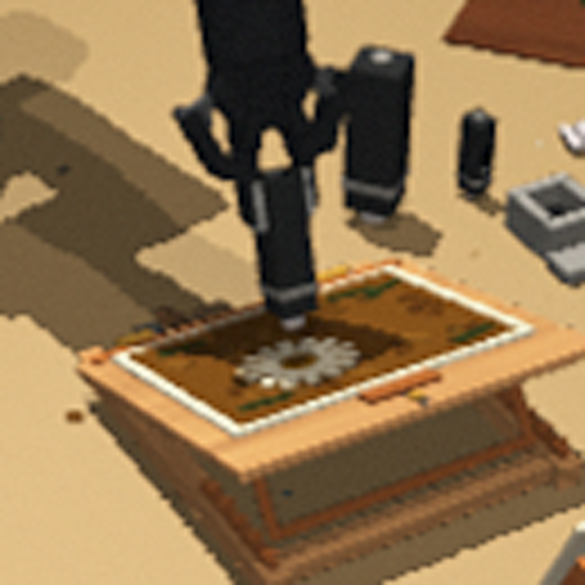

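Run:
```python
from geo import *
np.set_printoptions(precision=2,suppress=True)
ci=camera_info('scene')
s=get_state();Rt=R.from_rotvec(s['ee_rot'])
print('nose px',world2pix(ci,s['tcp_pos']+Rt.apply([.0006,0,.2503])),'eye px',world2pix(ci,EYE))
L=[];F=[]
for i in range(6):
    p,d=snapshot('scene');s=get_state();Rt=R.from_rotvec(s['ee_rot']);q=s['tcp_pos']+Rt.apply([.0006,0,.2503])-EYE
    L.append(np.r_[(Rt.inv()*Rmeas).as_rotvec()*1000,q@X*1e3,q@Y*1e3,q@N*1e3,s['contact_force']@N])
L=np.array(L);print(L);print(L.mean(0))
pp=p.astype(float)
# daisy centroid in scene by white pixels
m=((p.max(2).astype(int)-p.min(2))<60)&(p.mean(2)>100)
m[:, :318]=0;m[:,352:]=0;m[:203]=0;m[220:]=0
n,l,st,ce=cv2.connectedComponentsWithStats(m.astype(np.uint8));
for i in range(1,n):
    if st[i,4]>5: print(st[i],ce[i])
save('s17b',p,(315,190,365,230),12)
```

```text
nose px [334.9 201.9] eye px [335.76 210.45]
[[ 0.83  4.95  0.03  2.06  0.13 30.96 -1.15]
 [ 0.77  4.76  0.    1.9   0.09 30.85 -1.82]
 [ 0.73  4.59  0.02  1.76  0.06 30.75 -1.64]
 [ 0.64  4.34  0.04  1.6   0.01 30.63 -1.18]
 [ 0.61  4.1   0.02  1.46 -0.   30.51 -2.03]
 [ 0.61  4.05  0.07  1.43  0.   30.47 -2.03]]
[ 0.7   4.47  0.03  1.7   0.05 30.69 -1.64]
[324 205  25  12 129] [336.47 210.5 ]
[338 216  12   4  22] [344.05 217.86]
```

View pics/s17b.png

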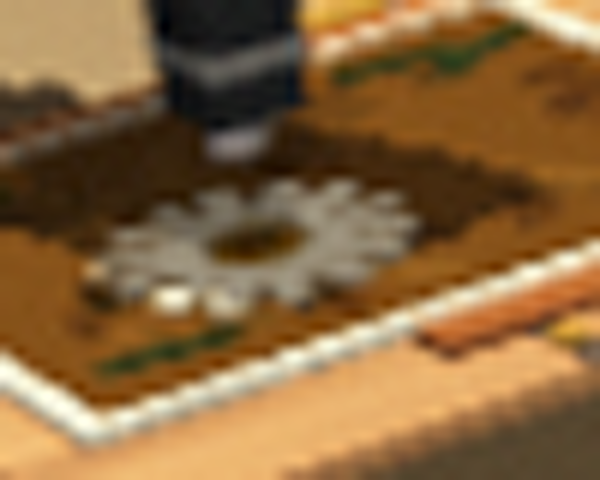

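Emit:
apply_moves(
  plan="0 0.002 0 0 0 10 0; 0 0 0 0 0 8 0; 0 0 0 0 0 5 0; 0 0 0 0 0 3 0; 0 0 0 0 0 0 0; 0 0 0 0 0 0 0; 0 0 0 0 0 0 0",
)

```text
clock: 23.58
tcp_pos: [0.5184, 0.0179, 0.3255]
ee_rot: [0.274, 2.813, -0.043]
contact_force: [0.8, -0.2, -1.0]
width: 0.0313
```

```bash
cat > g.py <<'E'
from geo import *
import sys
np.set_printoptions(precision=2,suppress=True)
L=[]
for i in range(int(sys.argv[1])):
    p,d=snapshot('scene');s=get_state();Rt=R.from_rotvec(s['ee_rot']);q=s['tcp_pos']+Rt.apply([.0006,0,.2503])-EYE
    L.append(np.r_[(Rt.inv()*Rmeas).as_rotvec()*1000,q@X*1e3,q@Y*1e3,q@N*1e3,s['contact_force']@N,s['contact_force']@X,s['contact_force']@Y])
L=np.array(L);print(L[0]);print(L[-1]);print('mean',L.mean(0),'sd F',L[:,6].std(),s['clock'])
E
python3 g.py 10
```

```text
[ 0.61  2.25  0.02  1.23  0.06  4.51 -1.94 -0.62 -0.15]
[ 0.56  1.92  0.07  0.95 -0.    4.38 -1.72 -0.1   0.02]
mean [ 0.64  2.26  0.05  1.18  0.05  4.52 -1.88 -0.35 -0.39] sd F 0.21468796528923142 24.0833
```

Emit:
apply_moves(
  plan="0 0.001 0 0 0 3 0; 0 0 0 0 0 2 0; 0 0 0 0 0 1 0; 0 0 0 0 0 0 0; 0 0 0 0 0 0 0; 0 0 0 0 0 0 0",
)

```text
clock: 24.58
tcp_pos: [0.5201, 0.0175, 0.3197]
ee_rot: [0.274, 2.815, -0.043]
contact_force: [-0.2, 0.8, -0.5]
width: 0.0315
```

```bash
python3 g.py 8
```

```text
[ 0.52  0.81  0.07  0.68 -0.01 -1.67 -0.88 -0.25  0.24]
[ 0.51  0.84  0.08  0.68 -0.01 -1.68 -0.76 -0.9  -0.1 ]
mean [ 0.52  0.83  0.09  0.67 -0.01 -1.66 -0.76 -0.64  0.02] sd F 0.5655686845812995 24.9833
```

Emit:
apply_moves(
  plan="0 0.0005 0 0 0 1 0; 0 0 0 0 0 1 0; 0 0 0 0 0 0.3 0; 0 0 0 0 0 0 0; 0 0 0 0 0 0 0; 0 0 0 0 0 0 0",
)

```text
clock: 25.48
tcp_pos: [0.5209, 0.0173, 0.3175]
ee_rot: [0.274, 2.815, -0.043]
contact_force: [-0.9, 0.1, 0.1]
width: 0.0316
```

```bash
python3 g.py 14; python3 look.py w20; python3 m5.py w20
python3 - <<'E'
from geo import *
p,d=snapshot("scene");save('s20',p,(300,160,380,230),8)
p,d=snapshot("top");save('t20',p,(140,120,500,280),2.2)
E
```

```text
[ 0.47  0.48  0.06  0.66 -0.03 -3.92  1.51 -0.23  0.17]
[ 0.45  0.38  0.09  0.6  -0.02 -3.99  0.1  -0.31 -0.59]
mean [ 0.45  0.44  0.05  0.63 -0.03 -3.97  0.46 -0.41 -0.39] sd F 0.4748195743272055 26.1833
26.2333 [0.5209 0.0174 0.3175] [-0.2877 -1.0244  0.8077] [ 0.0564  0.0743 -0.5838  0.6074 -0.0763  0.2389] 0.03182736671752523
cam in tool [ 0.0761 -0.0005  0.0306] [-0.298  -0.0012  0.9546]
w20 plane c [  0.7754  -0.0896 135.2636] n [-0.0036  0.0242 -0.9997] 3168
((0.7642478942871094, -0.13027000427246094), (35.5848274230957, 49.397422790527344), 0.7585853338241577)
front c [ 18.4673  -0.0633 167.1368] n [ 0.9999  0.0019 -0.014 ] 2546 141.28900709590147 205.25998310228394
```

View pics/w20.png

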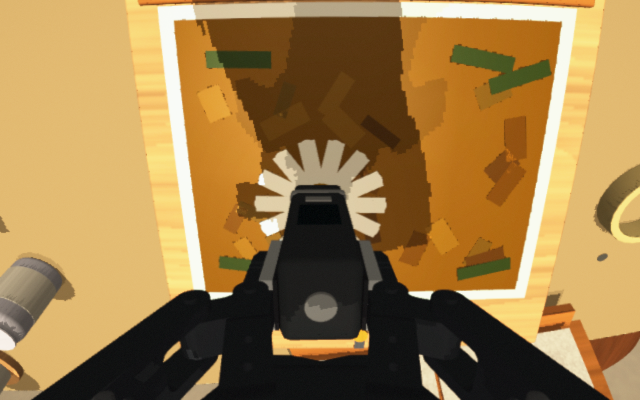

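View pics/s20.png

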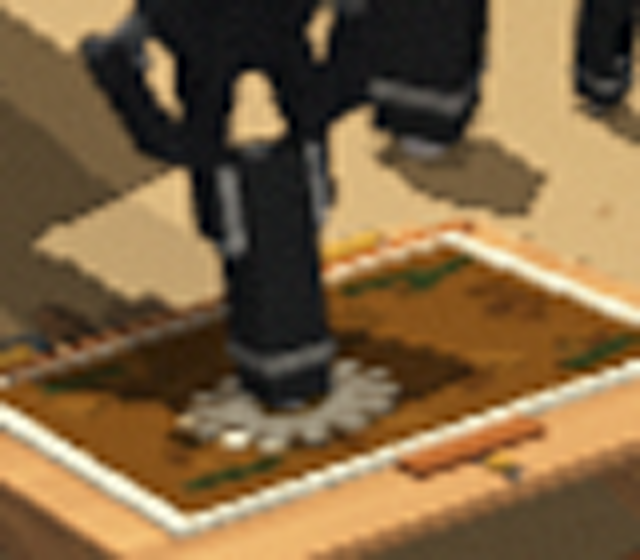

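View pics/t20.png

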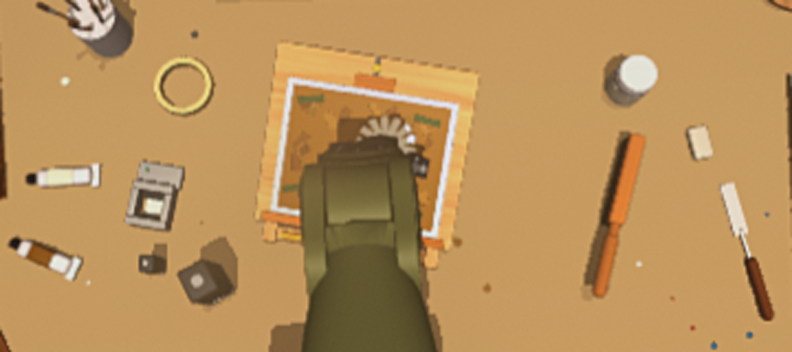

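Run:
```python
from geo import *
np.set_printoptions(precision=2,suppress=True)
s=get_state();ci=camera_info('wrist');Rt=R.from_rotvec(s['ee_rot'])
z=np.load('w20.npz',allow_pickle=True);c2=z['ci'].item();print(c2['eye']-ci['eye'],c2['orientation']-ci['orientation'])
P=cloud(ci,z['d'].astype(float));Q=Rt.inv().apply((P-s['tcp_pos']).reshape(-1,3)).reshape(P.shape)*1000
for v in (270,280,290,300,315,325): print(v,[Q[v-1:v+2,u-1:u+2].reshape(-1,3).mean(0) for u in (288,300,310,320,330,340,352)])
# left/right side faces & pads
for v in (230,245,255): print(v,[Q[v,u] for u in (292,296,344,348)])
# canvas plane in tool frame
h=(P-EYE)@N
m=(z['d']>0)&(abs(h)<.006)&(np.hypot((P-EYE)@X,(P-EYE)@Y)<.11)&(np.hypot((P-EYE)@X,(P-EYE)@Y)>.03)
A=Q[m]
for _ in range(4):
    c=A.mean(0);n=np.linalg.svd(A-c,full_matrices=False)[2][2];n*=-np.sign(n[2]);A=Q[m][abs((Q[m]-c)@n)<2]
np.set_printoptions(precision=4,suppress=True)
print('canvas n in tool',n,c,len(A),'plane z at axis',c[2]+((c[0]-.6)*n[0]+c[1]*n[1])/n[2])
```

```text
[ 0. -0.  0.] [-0. -0.  0.]
270 [array([ 21.71, -10.75, 123.8 ]), array([ 14.91,  -7.73, 135.39]), array([ 14.91,  -4.19, 135.41]), array([ 14.74,  -0.65, 135.71]), array([ 14.98,   2.89, 135.3 ]), array([ 14.84,   6.45, 135.52]), array([ 14.69,  10.73, 135.77])]
280 [array([ 11.08, -12.07, 134.97]), array([ 11.01,  -7.79, 135.11]), array([ 10.83,  -4.23, 135.42]), array([ 18.28,  -0.67, 123.39]), array([ 10.95,   2.93, 135.23]), array([ 10.93,   6.51, 135.26]), array([ 10.71,  10.84, 135.59])]
290 [array([  6.83, -12.22, 135.11]), array([  6.97,  -7.86, 134.94]), array([  6.52,  -4.28, 135.62]), array([  6.82,  -0.65, 135.18]), array([  6.78,   2.97, 135.24]), array([  6.69,   6.6 , 135.37]), array([  6.64,  10.96, 135.42])]
300 [array([  2.76, -12.33, 134.84]), array([  2.69,  -7.95, 134.97]), array([  3.78,  -4.24, 133.43]), array([  3.59,  -0.65, 133.71]), array([  3.66,   2.96, 133.61]), array([  2.34,   6.69, 135.48]), array([  2.32,  11.1 , 135.48])]
315 [array([ -3.72, -12.53, 134.7 ]), array([ -3.95,  -8.09, 135.02]), array([ -2.77,  -4.31, 133.5 ]), array([ -2.73,  -0.65, 1
[... 167 characters left out ...]
, 135.24]), array([ -8.62,  -4.42, 135.2 ]), array([ -8.82,  -0.65, 135.46]), array([ -8.87,   3.13, 135.52]), array([ -8.59,   6.89, 135.16]), array([ -8.95,  11.47, 135.59])]
230 [array([ 18.4 , -12.67, 162.68]), array([ 17.99, -11.03, 163.63]), array([ 17.62,   9.73, 164.5 ]), array([ 18.11,  11.37, 163.38])]
245 [array([ 17.99, -11.58, 149.06]), array([ 18.08, -10.01, 148.9 ]), array([ 18.25,   8.65, 148.56]), array([ 18.62,  10.14, 147.8 ])]
255 [array([ 18.15, -10.89, 140.49]), array([ 17.51,  -9.53, 141.72]), array([ 18.37,   8.09, 140.11]), array([ 18.32,   9.56, 140.2 ])]
canvas n in tool [-0.0003 -0.0006 -1.    ] [ 33.7327   3.3787 246.5798] 55527 plane z at axis 246.59070088518504
```

Run:
```python
from geo import *
np.set_printoptions(precision=2,suppress=True)
s=get_state();ci=camera_info('wrist');Rt=R.from_rotvec(s['ee_rot'])
for f in ('w15','w20'):
    z=np.load(f+'.npz',allow_pickle=True)
    P=cloud(ci,z['d'].astype(float));Q=Rt.inv().apply((P-s['tcp_pos']).reshape(-1,3)).reshape(P.shape)*1000
    out=[]
    for v in range(190,262,4):
        row=Q[v];ok=(abs(row[:,0]-18.2)<2.5)&(abs(row[:,1])<22)&(row[:,2]>138)
        if ok.sum()>10:
            y=row[ok,1];out.append((np.median(row[ok,2]),y.min(),y.max(),(y.min()+y.max())/2))
    out=np.array(out);print(out);print('slope mid vs z',np.polyfit(out[:,0],out[:,3],1))
save('w20c',np.load('w20.npz',allow_pickle=True)['p'],(260,170,380,350),3.3)
```

```text
[[220.33 -16.24  12.98  -1.63]
 [214.31 -17.73  13.89  -1.92]
 [205.86 -16.68  12.8   -1.94]
 [200.02 -16.76  12.94  -1.91]
 [192.61 -16.7   13.78  -1.46]
 [186.84 -16.9   13.73  -1.59]
 [180.93 -16.07  13.7   -1.18]
 [176.15 -16.12  13.65  -1.24]
 [171.15 -16.16  13.63  -1.26]
 [167.51 -16.2   13.67  -1.26]
 [163.11 -16.3   13.77  -1.27]
 [159.05 -15.65  13.82  -0.92]
 [155.18 -15.68  14.12  -0.78]
 [151.68 -15.73  14.11  -0.81]
 [147.97 -15.86  14.07  -0.89]
 [144.74 -15.95  13.98  -0.98]
 [141.48 -15.33  14.15  -0.59]
 [138.74 -15.26  14.17  -0.55]]
slope mid vs z [-0.02  1.55]
[[220.02 -16.22  12.95  -1.63]
 [214.2  -17.75  13.92  -1.92]
 [205.16 -16.61  12.77  -1.92]
 [200.14 -16.72  12.83  -1.94]
 [192.38 -16.85  13.74  -1.56]
 [186.59 -15.95  13.68  -1.14]
 [181.   -15.99  13.68  -1.16]
 [175.94 -15.99  13.66  -1.17]
 [171.16 -16.13  13.67  -1.23]
 [167.44 -16.18  13.71  -1.24]
 [163.22 -16.26  13.76  -1.25]
 [159.16 -15.6   14.48  -0.56]
 [155.1  -15.63  13.32  -1.15]
 [151.45 -15.66  14.2   -0.73]
 [148.01 -15.95  14.15  -0.9 ]
 [144.58 -15.92  14.13  -0.89]
 [141.39 -15.96  14.09  -0.94]
 [138.83 -15.35  13.98  -0.68]]
slope mid vs z [-0.01  1.29]
```

View pics/w20c.png

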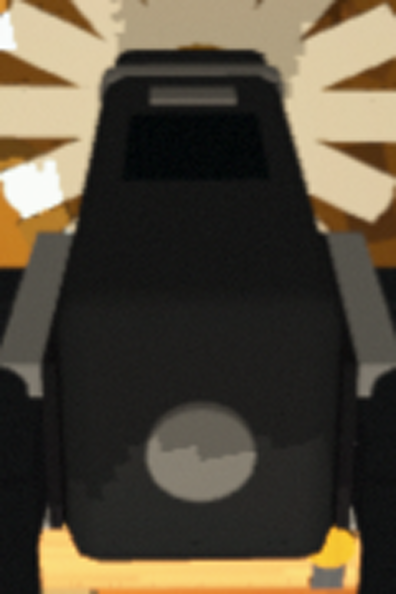

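Run:
```python
from geo import *
np.set_printoptions(precision=4,suppress=True)
Rt=None
from scipy.optimize import least_squares
for f in ['w12','w13','w14']:
    z=np.load(f+'.npz',allow_pickle=True);ci=z['ci'].item();P=cloud(ci,z['d'].astype(float))
    c0=np.array([.5215,.3637]) if f!='w14' else np.array([.5212,.3645])
    e1=np.array([np.cos(1.379),np.sin(1.379)]);e2=np.array([-e1[1],e1[0]])
    d=P[...,:2]-c0;u=d@e1;v=d@e2
    m=(z['d']>0)&(abs(u)<.0125)&(abs(v)<.014)&(np.hypot(u,v)>.0085)&(P[...,2]>.112)&(P[...,2]<.135)
    A=P[m];r=least_squares(lambda x:x[0]+x[1]*(A[:,0]-c0[0])+x[2]*(A[:,1]-c0[1])-A[:,2],[.12,0,0],loss='soft_l1',f_scale=.0005).x
    g=np.array([-r[1],-r[2]]);print(f,r[0],'normal along jaw',g@e1,'along -toolx',g@e2, len(A))
```

```text
w12 0.1211679922559646 normal along jaw -0.00571733491712214 along -toolx -0.0013717252087620563 785
w13 0.1212105536307268 normal along jaw 0.0019620701129304486 along -toolx -0.0010804494576055713 1208
w14 0.12122506511279897 normal along jaw 0.008553347362666617 along -toolx 0.0011250962600162261 2938
```

Run:
```python
from geo import *
np.set_printoptions(precision=4,suppress=True)
from scipy.optimize import least_squares
s=get_state();ci=camera_info('wrist');Rt=R.from_rotvec(s['ee_rot'])
for f in ('w14','w15','w20'):
    z=np.load(f+'.npz',allow_pickle=True)
    P=cloud(ci,z['d'].astype(float));Q=Rt.inv().apply((P-s['tcp_pos']).reshape(-1,3)).reshape(P.shape)*1000
    for lim in (12,13.5):
        m=(z['d']>0)&(abs(Q[...,0]-.6)<14)&(abs(Q[...,1]+.8)<lim)&(np.hypot(Q[...,0]-.3,Q[...,1]+.8)>8.5)&(Q[...,2]>134)&(Q[...,2]<137)
        A=Q[m];r=least_squares(lambda x:x[0]+x[1]*A[:,0]+x[2]*A[:,1]-A[:,2],[135,0,0],loss='soft_l1',f_scale=.3).x
        print(f,lim,r,len(A))
```

```text
w14 12 [135.2843  -0.0031   0.0199] 2735
w14 13.5 [135.3299  -0.0025   0.0188] 3223
w15 12 [135.3035  -0.0028   0.0187] 2709
w15 13.5 [135.3493  -0.0026   0.0163] 3194
w20 12 [135.2555  -0.0032   0.0181] 2715
w20 13.5 [135.3038  -0.003    0.0155] 3194
```

Emit:
apply_moves(
  plan="0 0 0 0 0 -4 0; 0 0 0 0 0 -4 0; -0.012 0 0 0 0 0 0; 0 0 0 0 0 0 0; 0 0 0 0 0 0 0; 0 0 0 0 0 3 0; 0 0 0 0 0 3 0; 0 0 0 0 0 1 0; 0 0 0 0 0 1 0; 0 0 0 0 0 0 0; 0 0 0 0 0 0 0; 0 0 0 0 0 0 0",
)

```text
clock: 27.33
tcp_pos: [0.5209, 0.0174, 0.3176]
ee_rot: [0.272, 2.814, -0.026]
contact_force: [-0.8, -0.5, -0.1]
width: 0.0317
```

```bash
python3 g.py 14; python3 look.py w21
python3 - <<'E'
from geo import *
np.set_printoptions(precision=4,suppress=True)
z=np.load('w21.npz',allow_pickle=True);ci=z['ci'].item();P=cloud(ci,z['d'].astype(float));s=get_state();Rt=R.from_rotvec(s['ee_rot'])
h=(P-EYE)@N;rr=np.hypot((P-EYE)@X,(P-EYE)@Y);Q=Rt.inv().apply((P-s['tcp_pos']).reshape(-1,3)).reshape(P.shape)*1000
A=Q[(z['d']>0)&(abs(h)<.006)&(rr<.11)&(rr>.03)];c=A.mean(0);n=np.linalg.svd(A-c,full_matrices=False)[2][2];n*=-np.sign(n[2]);print('canvas n',n,'axis z',c[2]+((c[0]-.6)*n[0]+c[1]*n[1])/n[2])
p=z['p'].astype(int);w=((p.max(2)-p.min(2))<60)&(p.mean(2)>110)&(abs(h)<.006)&(rr<.055)
a=(P-EYE)@X;b=(P-EYE)@Y;pts=np.stack([a[w],b[w]],-1).astype(np.float32)*1000;print('daisy circle rel EYE',cv2.minEnclosingCircle(pts))
q=s['tcp_pos']+Rt.apply([.0006,-.0022,.2465])-EYE;print('nose rel EYE a,b,h',q@X*1e3,q@Y*1e3,q@N*1e3)
p,d=snapshot("scene");save('s21',p,(300,160,380,230),8)
E
```

```text
[12.42  0.39  0.04  0.59  3.05 -3.9   1.12 -0.18 -1.7 ]
[12.47  0.41  0.05  0.61  3.06 -3.96  0.58 -0.43 -0.1 ]
mean [12.46  0.42  0.06  0.6   3.07 -3.93  0.66 -0.46 -0.68] sd F 0.33267527526109414 28.0333
28.0833 [0.5209 0.0174 0.3175] [-0.3949 -0.1882  0.5203] [ 0.0527  0.0729 -0.5857  0.6039 -0.0636  0.2352] 0.03168568300335667
canvas n [-0.0017  0.0086 -1.    ] axis z 246.72379551730396
daisy circle rel EYE ((-0.27089923620224, -1.053090214729309), 44.782901763916016)
nose rel EYE a,b,h 0.5902609671177708 0.8065774134214565 -0.19777711257306246
```

View pics/w21.png

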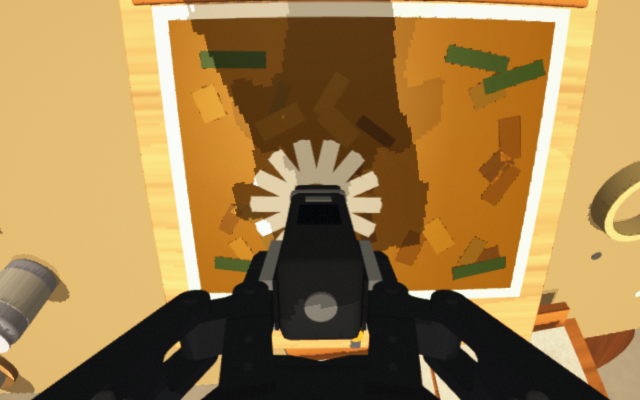

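View pics/s21.png

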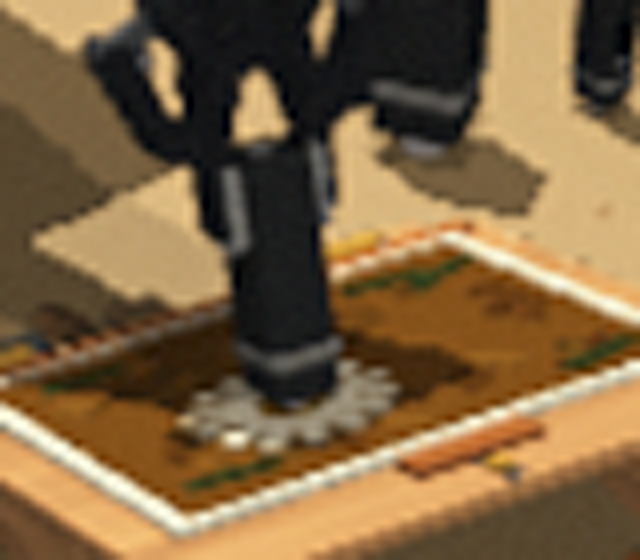

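Run:
```python
from station import *
print(finish_job()); print(get_state()['clock'])
```

```text
the job is handed in; nothing more can be done
None
the job is handed in; nothing more can be done
```

I brushed the three chips off the canvas, put the brush back, and handed the job in with the reader held on the daisy's eye. That was at about 28 s of the 72 s allowed.

- **Chips:** One downhill sweep with the bench brush took all three over the lower ledge. The wrist and top pictures afterwards show a clean canvas, with the chips at the foot of the easel. One is flat on the table; the other two showed 25–29 mm high, so they probably lean on the easel's front rail.
- **Brush:** It stands on its bristles again, within about 2 mm of where it started and clear of the easel.
- **Reader:** I took the one standing in the base; its measured top (32 x 36 mm, 121 mm high) matches the description. The larger and smaller look-alikes and the other bystanders were left alone.
- **Nose travel:** The contact force rose about 2.5 N, which means roughly 4.2 mm in. The arm's pose gave 3.9 mm and the depth picture about 3.6 mm, so all three are close to half-way.
- **Position on the eye:** My estimate puts the nose within about 2 mm of the eye's centre, and the scene camera agreed to within a pixel.
- **Squareness:** The checks disagreed slightly. They put the reader 0.5 to 1.4 degrees off square in the grip, so I lifted it, turned it by 0.012 rad (0.7 degrees) and pressed again. It may still be off by up to about 0.7 degrees.

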